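# Undo the left-hand fan nut

## Robot

A 6-joint arm with a two-finger parallel gripper is mounted at the origin on a cart in front of the work surface, level with it; the furniture and walls round the work are solid. World frame = base frame: x ahead of the robot, y to its left, z up, the work surface at z = 0. Lengths are in m, angles in rad, forces in N, time in s.
With the tool pointing down it reaches from about 0.3 to 0.85 m from the base axis. Payload 4.2 kg.
Tool frame: the origin (TCP) lies midway between the tips of the shut fingers; the grasp point (between the pads) lies 19 mm behind it; z points along the fingers, y is the line along which they close (so a half turn about z gives the same grasp; the last joint's range is limited). The gripper opens to 91 mm and grips with 3 to 60 N. Pads are 32 mm wide; open, the fingers measure 118 mm over their backs; the gripper's body (76 mm by 178 mm) begins 60 mm behind the grasp point.
Start: joints at [1.162, 0.32, 1.565, -0, 1.257, -0.02], TCP at [0.218, 0.532, 0.214] pointing down, gripper open.
Joint ranges: [-3.11, 3.11], [-0.84, 2.01], [0.21, 2.61], [-1.34, 4.49], [0.05, 2.63], [-2.56, 2.56]. Speed limits (rad/s): [2.57, 2.57, 3.14, 3.14, 3.14, 3.14].

## Interface

Orientations are given as a 3x3 rotation matrix whose columns are the frame's x, y, z axes.
In Python, from rig import ctrl gives the robot as it stands. The module is installed in compiled form; this text tells all that it offers.
- The arm moves only by the tool servo_tool, never from a script. Its argument "plan" is a list of rows, each an object of numbers: "rx", "ry", "rz": the turn, a rotation vector about the tool's x, y, z in rad; "dx", "dy", "dz": the shift along the tool's x, y, z in m; "jaw": the finger opening in m, from 0 to 0.0912. A call has 1 to 12 rows; each row shifts and turns the commanded pose from where the row before left it, along the tool's axes as they then stand; what a row does not reach is not made up. A row lasts 1/12 s, in which the tool goes at most 41.7 mm and 7.16 degrees, less where a joint would pass 70% of its speed; a pose out of reach is approached as far as the arm can. A call is refused whole if a number of a shift passes 0.0417 or a number of a turn 0.125, either way. A call with a gripper value outside its range is refused whole. The fingers move at their own pace and stop on an object; the grip force is fixed at half the most. Time passes only in rows, so rows that do not move let the fingers close. It gives the time, the measured TCP pose, the force, the opening and the grip force at its end, in the units of the state.
- ctrl.observe(): the state, without advancing time (a new reading comes with each control period).
- ctrl.capture(name): name is "scene" or "top" or "wrist"; returns (picture, depth): 400x640x3 uint8, blue, green, red; 400x640 float32, m along the optical axis (not along the pixel's ray), 0 where there is no reading.
- ctrl.camera_info(name): a dict with "fx", "fy", "cx", "cy" (pixels), "R" (3x3) and "t" (3): a world point X has camera coordinates R X + t; the wrist camera has in their place "T_tool_cam" (4x4, takes a point from camera to tool coordinates, whose origin is the TCP and whose axes are the flange's). Camera axes: x right, y down, z forward; pixel columns grow to the right and rows downward; lengths in m; the calibration is good to about 2 mm. A picture is of the moment at which its call begins: read the wrist's pose just before it. camera_info takes no time and is no camera call.
- ctrl.close_job(): hands the job in; it is judged then, once.
The state is a dict: "t": time; "joint_positions": joint angles; "dq": joint speeds; "joint_efforts": joint torques, N m; "ee_pos": TCP position; "tool_rot": TCP orientation; "force": force on the tool from outside, world axes, zero at the start; "ft_torque": the same for the moment, N m; "width": finger opening in m; "finger_force": force on a finger pad.
Only numpy, scipy, OpenCV 4.12 (cv2) and the standard library are available. Lean on these libraries where they do the work, as an engineer would, in place of code of your own. Each camera call takes 0.05 s, during which the arm holds its last target. There are 200 camera calls.

## Task

Undo the brass nut that holds the fan on the upright motor: it has a left-hand thread, so it comes undone the opposite way from a normal nut. Feel for the end of the thread without wrenching the shaft round against its springy lock or prising the nut upwards, lift the nut off, and set it down gently, flat in the steel bowl beside the motor (not the one at the back of the bench), leaving everything else where it is.

Things in the scene. Friction and masses are not known exactly. Their poses are not given: they have to be found in the camera images.
- motor: green round motor fixed upright on the bench, 92 mm across its foot, 63 mm tall, with a black fan 94 mm across (up to 80 mm above the bench) on its upright steel shaft; origin at the centre of its underside, z up along the shaft axis
- shaft (a joint): turn of the motor shaft with its fan against the spring lock (rad, positive anticlockwise from above); 0 at rest. The lock gives elastically, about 5 N m per rad, in both directions; it counts as wrenched beyond 0.15 rad (0.75 N m)
- nut: loose brass hexagon nut on the motor shaft: 44 mm across flats, 30 mm tall, 0.08 to 0.17 kg, open bore, round flange at the bottom (51 mm across, 4 mm thick). Origin at the centre of its underside, 84 to 89 mm above the bench at first; z up; flats face along its own x axis and every 60 degrees from it. A sprung washer pushes it up with about 10 to 15 N
- shaft_end (a point): centre of the shaft's upper end, inside the nut, 107 mm above the bench; it turns with the shaft. LEFT-HAND quick thread, 12 mm a turn: clockwise from above loosens and raises the nut a few mm, no pull needed. The nut's underside must rise above this point to come off
- seat (a point): point on the shaft axis at the nut's seat, 84 mm above the bench. Turning the nut loose takes 0.05 to 0.2 N m. At 45 to 140 degrees clockwise from its start, different every time, it meets a solid stop, felt as a further rise of the moment; only within about the last 8 degrees before the stop can it be lifted straight off, elsewhere the thread holds it
- bowl: loose round steel bowl in the front half of the bench, 99 mm across the rim, 28 mm tall, 0.5 kg, on the bench; origin at the centre of its underside, z up. Flat inner floor 3 mm above the origin, about 55 mm across; sloping walls, inside about 80 mm across near the rim
- chuck: grey keyless drill chuck standing on the bench, 43 mm across, 51 mm tall; bystander; origin at the centre of its underside
- gear: steel spur gear lying flat, 34 mm across, 17 mm tall; bystander; origin at the centre of its underside
- box_bearing: small printed carton standing up, 55x35x66 mm; bystander; origin at the centre of its underside
- trigger_switch: black drill switch with a red trigger, 39x46x26 mm; bystander; origin at the centre of its underside
Mind the look-alikes: they are no part of the job. Several things have the shape of the nut; the one meant has the colours described above.

How it is judged:
On the way:
1. the nut is off the shaft (z of nut in the frame of motor above 0.112 m), for 0.2 s.
At the end, for the whole second after the job is handed in: the nut lies at rest, released, in the steel bowl that stands upright on the bench: nut within 25 mm of the bowl's centre seen from above, its underside less than 20 mm above the bowl's underside, its axis within 0.3 rad of vertical (horizontal distance between nut and bowl below 0.025 m and z of nut in the frame of bowl below 0.02 m and angle between nut's own z axis and vertical below 0.3 rad and linear speed of each of nut, bowl below 0.02 m/s and angle between bowl's own z axis and vertical below 0.1 rad); the robot touches nothing.
It fails at once if the shaft was wrenched more than 0.15 rad against its lock (value of joint shaft above 0.15 rad or value of joint shaft below -0.15 rad).
It fails at once if the nut was prised against the thread or jammed on the motor with more than 75 N (contact force between nut and motor above 75 N).
It fails at once if the nut was dropped (moving faster than 0.5 m/s while not held) (contact force between the fingers and nut below 0.05 N and linear speed of nut above 0.5 m/s).
It fails at once if the bowl was pushed away by more than 40 mm (distance of bowl from where it was at the start of the episode above 0.04 m).
It fails at once if a bystander was moved by more than 20 mm (distance of any of chuck, gear, box_bearing, trigger_switch from where it was at the start of the episode above 0.02 m).
It also fails if it takes over 67 s, if anything falls off the work surface, if the arm or the gripper's body presses on something with over 40 N, if the wrist force passes 120 N, or if a joint passes its speed limit or range.

## Working session

There is one attempt and no reset: what is moved stays moved. The work goes in short steps, Python scripts to look and compute and a tool call to move; the robot and the scene stay as the last step left them, time stands still between calls to the robot, and variables do not carry over. Pictures are saved under pics/ and viewed, at most 10 in all, crops included, and the job is handed in when it is done.

Besides the shell and the picture viewer there is one more tool, called after "Emit:" by a JSON object that holds its "fn" and its "kwargs". servo_tool: Moves the arm, as the interface text tells. Its arguments: {"type":"object","properties":{"plan":{"type":"array","items":{"type":"object","properties":{"rx":{"type":"number"},"ry":{"type":"number"},"rz":{"type":"number"},"dx":{"type":"number"},"dy":{"type":"number"},"dz":{"type":"number"},"jaw":{"type":"number"}}}}},"required":["plan"]}

```bash
mkdir -p pics
python3 - <<'E'
from rig import ctrl
import cv2,numpy as np
s=ctrl.observe()
for k in s: print(k,np.round(s[k],4).tolist())
np.set_printoptions(precision=4,suppress=True)
ims=[]
for n in ["scene","top"]:
    p,d=ctrl.capture(n); i=ctrl.camera_info(n); print(n,i)
    cv2.imwrite(f"pics/{n}0.png",p); np.savez(f"{n}0.npz",p=p,d=d)
E
```

```text
t 0.0
joint_positions [1.162, 0.3203, 1.5657, -0.0, 1.2574, -0.02]
dq [-0.0001, -0.0002, -0.0001, 0.0001, -0.0022, 0.0004]
joint_efforts [-0.0007, -41.2455, -23.1963, 0.0725, 0.0458, -0.0001]
ee_pos [0.2178, 0.5316, 0.2131]
tool_rot [[-0.9254, 0.379, -0.0007], [0.379, 0.9254, -0.0017], [-0.0, -0.0018, -1.0]]
force [0.2957, 0.0974, 0.6215]
ft_torque [-0.0114, -0.0459, 0.0031]
finger_force 0.0
width 0.0911
scene {'fx': 417.05865325002856, 'fy': 417.05865325002856, 'cx': 323.22156775325556, 'cy': 200.87118905104649, 'R': array([[ 0.8854, -0.4647, -0.0072],
       [-0.2524, -0.4678, -0.847 ],
       [ 0.3903,  0.7518, -0.5315]]), 't': array([-0.4154,  0.272 ,  0.8089])}
top {'fx': 371.06054975352964, 'fy': 371.06054975352964, 'cx': 318.29527227665085, 'cy': 195.81616729780197, 'R': array([[-0.0052, -1.    ,  0.0007],
       [-0.9906,  0.005 , -0.137 ],
       [ 0.1369, -0.0015, -0.9906]]), 't': array([0.1372, 0.5101, 0.8922])}
```

View pics/scene0.png

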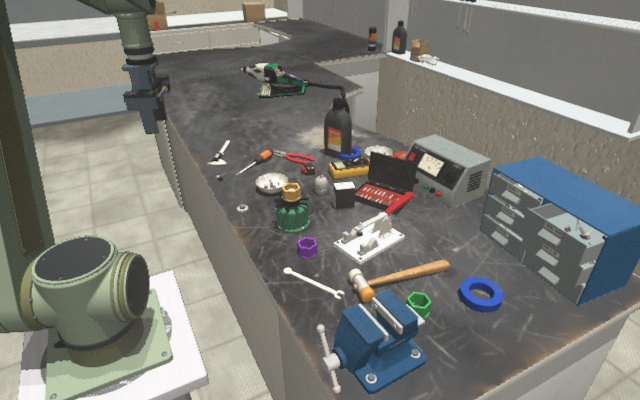

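View pics/top0.png

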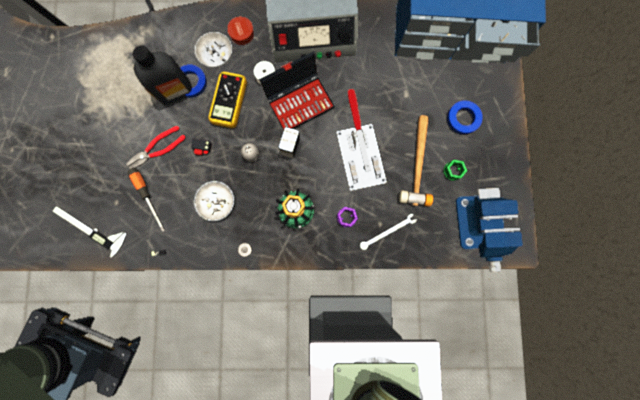

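The scene view shows the brass nut at (291,190) on the green motor, with the front bowl at (271,183). The top view has the nut at (294,205) and the bowl at (214,201). The other hex shapes are purple and green decoys.

```bash
cat > h.py <<'E'
import cv2,numpy as np
from rig import ctrl
np.set_printoptions(precision=4,suppress=True)
def ray(n,uv,z,pose=None):
    i=ctrl.camera_info(n); uv=np.atleast_2d(uv).astype(float)
    d=np.c_[(uv[:,0]-i['cx'])/i['fx'],(uv[:,1]-i['cy'])/i['fy'],np.ones(len(uv))]
    if n=='wrist':
        T=i['T_tool_cam']; p,Rt=pose; R=Rt@T[:3,:3]; o=Rt@T[:3,3]+p
        d=d@R.T
    else:
        o=-i['R'].T@i['t']; d=d@i['R']
    return o+d*((z-o[2])/d[:,2])[:,None]
def blob(m,near,r):
    yy,xx=np.nonzero(m); k=np.hypot(xx-near[0],yy-near[1])<r
    return np.c_[xx[k],yy[k]]
E
python3 - <<'E'
from h import *
for n,near in [("top",(294,205)),("scene",(291,190))]:
    p=np.load(n+"0.npz"); im,d=p['p'],p['d']
    h=cv2.cvtColor(im,cv2.COLOR_BGR2HSV)
    b=blob((h[...,0]>10)&(h[...,0]<28)&(h[...,1]>90)&(h[...,2]>90),near,25)
    (c,wh,a)=cv2.minAreaRect(b.astype(np.float32)); print(n,len(b),c,wh,b.min(0),b.max(0))
    mid=(b.min(0)+b.max(0))/2
    if n=="top": print("nut",ray(n,mid,.116))
    else: print("nut", ray(n,[mid[0],mid[1]],.1))
    if n=="top":
        g=blob((h[...,0]>50)&(h[...,0]<95)&(h[...,1]>80)&(h[...,2]>30),(294,208),30); print("motor",len(g),g.min(0),g.max(0),ray(n,(g.min(0)+g.max(0))/2,.06))
        # bowl by depth: points z
        i=ctrl.camera_info(n); yy,xx=np.mgrid[170:235,180:250]
        D=d[170:235,180:250]; P=np.stack([(xx-i['cx'])/i['fx']*D,(yy-i['cy'])/i['fy']*D,D],-1)
        W=(P-i['t'])@i['R']; m=(W[...,2]>.015)&(D>0)
        q=W[m]; e=cv2.minEnclosingCircle(q[:,:2].astype(np.float32)); print("bowl",m.sum(),e,q[:,2].max())
        for nm,u in dict(chuck=(249,151,.05),box=(289,140,.066),gear=(245,249,.017),sw=(202,147,.026)).items(): print(nm,ray(n,u[:2],u[2]),d[u[1],u[0]])
i=ctrl.camera_info('wrist'); print(i)
E
```

```text
top 237 (293.0, 205.5) (21.0, 22.0) [282 195] [304 216]
nut [[0.4777 0.1922 0.116 ]]
motor 469 [278 191] [313 227] [[0.4754 0.1899 0.06  ]]
bowl 371 ((0.5016790628433228, 0.3976234495639801), 0.04976160079240799) 0.03196056534195798
chuck [[0.6227 0.3072 0.05  ]] 0.9337926
box [[0.6458 0.2061 0.066 ]] 0.9152518
gear [[0.3801 0.3183 0.017 ]] 0.9244083
sw [[0.6402 0.4327 0.026 ]] 0.95590186
scene 301 (291.0, 191.5) (19.0, 18.0) [282 182] [300 201]
nut [[0.4774 0.195  0.1   ]]
{'fx': 294.4010539370154, 'fy': 294.4010539370154, 'cx': 317.32375971078704, 'cy': 194.82619902899842, 'T_tool_cam': array([[-0.0003, -0.9654, -0.2608,  0.0737],
       [ 1.    , -0.0004,  0.0006,  0.0001],
       [-0.0007, -0.2608,  0.9654, -0.1713],
       [ 0.    ,  0.    ,  0.    ,  1.    ]])}
```

Emit:
{"fn": "servo_tool", "kwargs": {"plan": [{"dx": -0.03, "dy": -0.018}, {"dx": -0.03, "dy": -0.018}, {"dx": -0.03, "dy": -0.018}, {"dx": -0.03, "dy": -0.018}, {"dx": -0.03, "dy": -0.018}, {"dx": -0.03, "dy": -0.018}, {"dx": -0.03, "dy": -0.018}, {"dx": -0.03, "dy": -0.018}, {"dx": -0.03, "dy": -0.018}, {"dx": -0.03, "dy": -0.018}, {"dx": -0.03, "dy": -0.018}, {"dx": -0.03, "dy": -0.018}]}}

```text
validation failed for argument at $.pl...
```

Emit:
{"fn": "servo_tool", "kwargs": {"plan": [{}, {}, {}]}}

```text
validation failed for argument at $.pl...
```

```bash
cat > w.py <<'E'
from h import *
import sys
s=ctrl.observe(); pose=(np.array(s['ee_pos']),np.array(s['tool_rot']))
p,d=ctrl.capture('wrist'); n=sys.argv[1]; cv2.imwrite(f'pics/{n}.png',p); np.savez(n+'.npz',p=p,d=d,ee=pose[0],R=pose[1])
print(s['t'],pose[0],s['joint_positions'],'\n',pose[1],s['force'],s['ft_torque'])
E
python3 w.py w1
```

```text
0.1 [0.2178 0.5317 0.2132] [ 1.162   0.3202  1.5656  0.      1.2574 -0.02  ] 
 [[-0.9253  0.3791 -0.0006]
 [ 0.3791  0.9253 -0.0015]
 [ 0.     -0.0016 -1.    ]] [ 0.7279 -0.2233 -0.2615] [ 0.021  -0.0164 -0.0204]
```

View pics/w1.png

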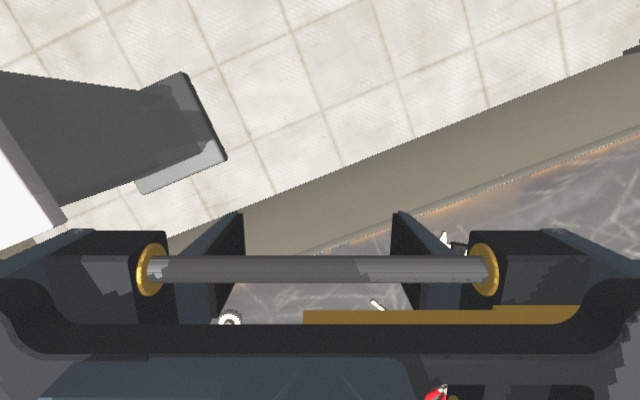

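The wrist picture shows the fingers at columns 240 and 395, with clear sight between and above them. The plan was refused, so I'll give every field.

Emit:
{"fn": "servo_tool", "kwargs": {"plan": [{"dx": -0.03, "dy": -0.018, "dz": 0, "rx": 0, "ry": 0, "rz": 0, "jaw": 0.0911}, {"dx": -0.03, "dy": -0.018, "dz": 0, "rx": 0, "ry": 0, "rz": 0, "jaw": 0.0911}, {"dx": -0.03, "dy": -0.018, "dz": 0, "rx": 0, "ry": 0, "rz": 0, "jaw": 0.0911}, {"dx": -0.03, "dy": -0.018, "dz": 0, "rx": 0, "ry": 0, "rz": 0, "jaw": 0.0911}, {"dx": -0.03, "dy": -0.018, "dz": 0, "rx": 0, "ry": 0, "rz": 0, "jaw": 0.0911}, {"dx": -0.03, "dy": -0.018, "dz": 0, "rx": 0, "ry": 0, "rz": 0, "jaw": 0.0911}, {"dx": -0.03, "dy": -0.018, "dz": 0, "rx": 0, "ry": 0, "rz": 0, "jaw": 0.0911}, {"dx": -0.03, "dy": -0.018, "dz": 0, "rx": 0, "ry": 0, "rz": 0, "jaw": 0.0911}, {"dx": -0.03, "dy": -0.018, "dz": 0, "rx": 0, "ry": 0, "rz": 0, "jaw": 0.0911}, {"dx": -0.03, "dy": -0.018, "dz": 0, "rx": 0, "ry": 0, "rz": 0, "jaw": 0.0911}, {"dx": -0.03, "dy": -0.018, "dz": 0, "rx": 0, "ry": 0, "rz": 0, "jaw": 0.0911}, {"dx": -0.03, "dy": -0.018, "dz": 0, "rx": 0, "ry": 0, "rz": 0, "jaw": 0.0911}]}}

```text
t: 1.15
ee_pos: [0.4698, 0.1941, 0.2138]
tool_rot: [[-0.925, 0.379, -0.0], [0.379, 0.925, 0.0], [0.0, -0.0, -1.0]]
force: [0.3, 0.0, 0.1]
width: 0.0911
finger_force: 0.0
```

Emit:
{"fn": "servo_tool", "kwargs": {"plan": [{"dx": 0, "dy": 0, "dz": 0, "rx": 0, "ry": 0, "rz": 0, "jaw": 0.0911}, {"dx": 0, "dy": 0, "dz": 0, "rx": 0, "ry": 0, "rz": 0, "jaw": 0.0911}, {"dx": 0, "dy": 0, "dz": 0, "rx": 0, "ry": 0, "rz": 0, "jaw": 0.0911}]}}

```text
t: 1.4
ee_pos: [0.4687, 0.1959, 0.2137]
tool_rot: [[-0.925, 0.38, -0.001], [0.38, 0.925, 0.0], [0.001, -0.0, -1.0]]
force: [0.6, -0.2, -0.5]
width: 0.091
finger_force: 0.0
```

```bash
python3 w.py w2
```

```text
1.4 [0.4687 0.1959 0.2137] [ 0.3728  0.2149  1.7124  0.0008  1.2152 -0.8089] 
 [[-0.9251  0.3796 -0.0011]
 [ 0.3796  0.9251  0.0004]
 [ 0.0011 -0.0001 -1.    ]] [ 0.6387 -0.1714 -0.5459] [ 0.0051 -0.0326 -0.0051]
```

View pics/w2.png

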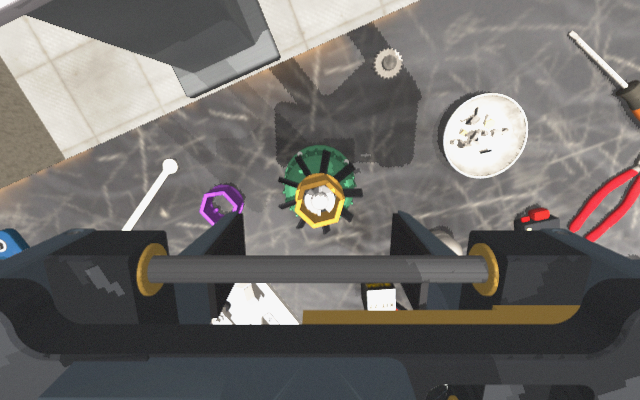

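The nut's top hexagon is centred at (320,200), between the fingers. The bowl is at (485,135) and the purple decoy at (221,205).

```bash
cat > hexm.py <<'E'
from h import *
import sys
q=np.load(sys.argv[1]+'.npz'); im,d=q['p'],q['d']; pose=(q['ee'],q['R'])
h=cv2.cvtColor(im,cv2.COLOR_BGR2HSV)
m=((h[...,0]>10)&(h[...,0]<30)&(h[...,1]>90)&(h[...,2]>60)).astype(np.uint8); m[240:]=0
i=ctrl.camera_info('wrist'); T=i['T_tool_cam']
v,u=np.nonzero((m>0)&(d>0)); D=d[v,u]
P=np.c_[(u-i['cx'])/i['fx']*D,(v-i['cy'])/i['fy']*D,D]
W=(P@T[:3,:3].T+T[:3,3])@pose[1].T+pose[0]
near=np.hypot(W[:,0]-.477,W[:,1]-.193)<.04; W=W[near];u=u[near];v=v[near]
zt=np.percentile(W[W[:,2]>.1,2],60); print('top z',zt,'hist',np.histogram(W[:,2],bins=np.arange(.07,.13,.005)))
k=W[:,2]>zt-.004; t=np.zeros_like(m); t[v[k],u[k]]=1
c,_=cv2.findContours(t,cv2.RETR_EXTERNAL,cv2.CHAIN_APPROX_NONE); c=max(c,key=cv2.contourArea)
X=ray('wrist',cv2.convexHull(c)[:,0],zt,pose)[:,:2]
M=cv2.moments(X.astype(np.float32)); cen=np.array([M['m10'],M['m01']])/M['m00']
e=[]
for a in np.radians(np.arange(0,60,1.)):
    ws=[]; 
    for j in range(3):
        n=np.array([np.cos(a+j*np.pi/3),np.sin(a+j*np.pi/3)]); s=X@n; ws.append(s.max()-s.min())
    e.append(np.mean(ws))
a=np.argmin(e); print('centre',cen,'flat dir deg',a,'width',e[a],'max',max(e),'area->AF',np.sqrt(M['m00']/0.866))
n6=[]; 
cx=[]
A=[];B=[]
for j in range(3):
    n=np.array([np.cos(np.radians(a+60*j)),np.sin(np.radians(a+60*j))]); s=X@n; A.append(n);B.append((s.max()+s.min())/2)
print('centre from flats',np.linalg.lstsq(np.array(A),np.array(B),rcond=None)[0])
yaw=np.degrees(np.arctan2(pose[1][1,1],pose[1][0,1])); print('tool y yaw',yaw,'cw turn to flat (rz deg)',(yaw-a+30)%60-30)
bl=blob((d>0),(485,135),3)
E
python3 hexm.py w2
python3 - <<'E'
from h import *
q=np.load('w2.npz'); d=q['d']; i=ctrl.camera_info('wrist');T=i['T_tool_cam']
v,u=np.mgrid[80:190,430:545]; D=d[80:190,430:545]
W=(np.stack([(u-i['cx'])/i['fx']*D,(v-i['cy'])/i['fy']*D,D],-1)@T[:3,:3].T+T[:3,3])@q['R'].T+q['ee']
m=(W[...,2]>.02)&(np.hypot(W[...,0]-.5,W[...,1]-.4)<.06); print('bowl',cv2.minEnclosingCircle(W[m][:,:2].astype(np.float32)))
E
```

```text
top z 0.116333315875112 hist (array([ 10,  20,   4,  64, 179,  93,  97, 112, 134, 667,   0]), array([0.07 , 0.075, 0.08 , 0.085, 0.09 , 0.095, 0.1  , 0.105, 0.11 ,
       0.115, 0.12 , 0.125]))
centre [0.4762 0.1954] flat dir deg 53 width 0.04421665722562732 max 0.04942584413496625 area->AF 0.04389311262903329
centre from flats [0.4761 0.1955]
tool y yaw 67.69010439205964 cw turn to flat (rz deg) 14.690104392059638
bowl ((0.49891573190689087, 0.40041399002075195), 0.049844857305288315)
```

Emit:
{"fn": "servo_tool", "kwargs": {"plan": [{"dx": -0.0071, "dy": 0.0025, "dz": 0, "rx": 0, "ry": 0, "rz": 0, "jaw": 0.0911}, {"dx": 0, "dy": 0, "dz": 0.01, "rx": 0, "ry": 0, "rz": 0.086, "jaw": 0.0911}, {"dx": 0, "dy": 0, "dz": 0.02, "rx": 0, "ry": 0, "rz": 0.085, "jaw": 0.0911}, {"dx": 0, "dy": 0, "dz": 0.02, "rx": 0, "ry": 0, "rz": 0.085, "jaw": 0.08}, {"dx": 0, "dy": 0, "dz": 0.01, "rx": 0, "ry": 0, "rz": 0, "jaw": 0.075}, {"dx": 0, "dy": 0, "dz": 0, "rx": 0, "ry": 0, "rz": 0, "jaw": 0.075}, {"dx": 0, "dy": 0, "dz": 0, "rx": 0, "ry": 0, "rz": 0, "jaw": 0.075}, {"dx": 0, "dy": 0, "dz": 0, "rx": 0, "ry": 0, "rz": 0, "jaw": 0.075}]}}

```text
t: 2.12
ee_pos: [0.4775, 0.1961, 0.155]
tool_rot: [[-0.8, 0.599, 0.002], [0.599, 0.8, 0.001], [-0.001, 0.002, -1.0]]
force: [-0.1, 0.7, 0.2]
width: 0.0748
finger_force: 0.0
```

```bash
python3 w.py w3; python3 hexm.py w3
```

```text
2.1167 [0.4775 0.1961 0.155 ] [ 0.3673  0.2735  1.79    0.0001  1.076  -0.5607] 
 [[-0.8004  0.5995  0.0019]
 [ 0.5995  0.8004  0.0008]
 [-0.0011  0.0018 -1.    ]] [-0.092   0.668   0.2353] [-0.0047  0.0388  0.0214]
top z 0.11619610731205982 hist (array([ 10,  15,   6,  80, 264, 160, 196, 203, 232, 937,   0]), array([0.07 , 0.075, 0.08 , 0.085, 0.09 , 0.095, 0.1  , 0.105, 0.11 ,
       0.115, 0.12 , 0.125]))
centre [0.4754 0.1962] flat dir deg 52 width 0.04431646448093412 max 0.047679291966090775 area->AF 0.04285218356810444
centre from flats [0.4761 0.1957]
tool y yaw 53.167287573006384 cw turn to flat (rz deg) 1.1672875730063836
```

Emit:
{"fn": "servo_tool", "kwargs": {"plan": [{"dx": 0.001, "dy": -0.0012, "dz": 0.015, "rx": 0, "ry": 0, "rz": 0.01, "jaw": 0.07}, {"dx": 0, "dy": 0, "dz": 0.015, "rx": 0, "ry": 0, "rz": 0, "jaw": 0.066}, {"dx": 0, "dy": 0, "dz": 0.015, "rx": 0, "ry": 0, "rz": 0, "jaw": 0.062}, {"dx": 0, "dy": 0, "dz": 0.009, "rx": 0, "ry": 0, "rz": 0, "jaw": 0.058}, {"dx": 0, "dy": 0, "dz": 0.005, "rx": 0, "ry": 0, "rz": 0, "jaw": 0.054}, {"dx": 0, "dy": 0, "dz": 0, "rx": 0, "ry": 0, "rz": 0, "jaw": 0.05}, {"dx": 0, "dy": 0, "dz": 0, "rx": 0, "ry": 0, "rz": 0, "jaw": 0.047}, {"dx": 0, "dy": 0, "dz": 0, "rx": 0, "ry": 0, "rz": 0, "jaw": 0.046}, {"dx": 0, "dy": 0, "dz": 0, "rx": 0, "ry": 0, "rz": 0, "jaw": 0.046}]}}

```text
t: 2.92
ee_pos: [0.4759, 0.1953, 0.0958]
tool_rot: [[-0.793, 0.609, 0.002], [0.609, 0.793, 0.001], [-0.001, 0.002, -1.0]]
force: [0.0, 0.6, -0.9]
width: 0.0461
finger_force: 0.0
```

```bash
python3 -c "
from h import *
s=ctrl.observe()
for k in ['t','ee_pos','joint_positions','force','ft_torque','width','finger_force']: print(k,np.array(s[k]))"
```

```text
t 2.9167
ee_pos [0.4759 0.1953 0.0958]
joint_positions [ 0.367   0.3327  1.8747  0.0001  0.9323 -0.5491]
force [ 0.0183  0.5813 -0.8528]
ft_torque [-0.0376 -0.0438  0.0828]
width 0.04612633122696621
finger_force 0.0
```

Emit:
{"fn": "servo_tool", "kwargs": {"plan": [{"dx": 0, "dy": 0, "dz": 0, "rx": 0, "ry": 0, "rz": 0, "jaw": 0.043}, {"dx": 0, "dy": 0, "dz": 0, "rx": 0, "ry": 0, "rz": 0, "jaw": 0.038}, {"dx": 0, "dy": 0, "dz": 0, "rx": 0, "ry": 0, "rz": 0, "jaw": 0.034}, {"dx": 0, "dy": 0, "dz": 0, "rx": 0, "ry": 0, "rz": 0, "jaw": 0.034}]}}

```text
t: 3.25
ee_pos: [0.4759, 0.1954, 0.0956]
tool_rot: [[-0.793, 0.609, 0.002], [0.609, 0.793, 0.001], [-0.001, 0.002, -1.0]]
force: [0.5, 1.7, 3.6]
width: 0.0437
finger_force: 30.0
```

```bash
cat > o.py <<'E'
from h import *
s=ctrl.observe()
for k in ['t','ee_pos','joint_positions','force','ft_torque','width','finger_force']: print(k,np.array(s[k]))
R=np.array(s['tool_rot']); print('yaw',np.arctan2(R[1,1],R[0,1]))
E
python3 o.py
```

```text
t 3.25
ee_pos [0.4759 0.1954 0.0956]
joint_positions [ 0.3671  0.333   1.8749  0.0002  0.9317 -0.5491]
force [0.4846 1.6737 3.5555]
ft_torque [ 0.1509 -0.1235  0.0787]
width 0.04374713415679654
finger_force 30.000754656467876
yaw 0.9160188414436679
```

Emit:
{"fn": "servo_tool", "kwargs": {"plan": [{"dx": 0, "dy": 0, "dz": 0, "rx": 0, "ry": 0, "rz": 0.04, "jaw": 0.034}, {"dx": 0, "dy": 0, "dz": -0.0001, "rx": 0, "ry": 0, "rz": 0.04, "jaw": 0.034}, {"dx": 0, "dy": 0, "dz": -0.0001, "rx": 0, "ry": 0, "rz": 0.04, "jaw": 0.034}, {"dx": 0, "dy": 0, "dz": 0, "rx": 0, "ry": 0, "rz": 0, "jaw": 0.034}]}}

```text
t: 3.58
ee_pos: [0.4757, 0.1953, 0.0958]
tool_rot: [[-0.714, 0.7, 0.001], [0.7, 0.714, 0.001], [-0.001, 0.001, -1.0]]
force: [0.2, 1.0, 4.5]
width: 0.0439
finger_force: 30.0
```

```bash
python3 o.py
```

```text
t 3.5833
ee_pos [0.4757 0.1953 0.0958]
joint_positions [ 0.3671  0.3327  1.8748  0.0001  0.9326 -0.4287]
force [0.213  1.0222 4.5282]
ft_torque [ 0.0923 -0.0457  0.1079]
width 0.04386415756876001
finger_force 30.001830321270972
yaw 0.7957289910950508
```

Emit:
{"fn": "servo_tool", "kwargs": {"plan": [{"dx": 0, "dy": 0, "dz": -0.0001, "rx": 0, "ry": 0, "rz": 0.05, "jaw": 0.034}, {"dx": 0, "dy": 0, "dz": -0.0001, "rx": 0, "ry": 0, "rz": 0.05, "jaw": 0.034}, {"dx": 0, "dy": 0, "dz": -0.0001, "rx": 0, "ry": 0, "rz": 0.05, "jaw": 0.034}, {"dx": 0, "dy": 0, "dz": -0.0001, "rx": 0, "ry": 0, "rz": 0.05, "jaw": 0.034}, {"dx": 0, "dy": 0, "dz": -0.0001, "rx": 0, "ry": 0, "rz": 0.05, "jaw": 0.034}, {"dx": 0, "dy": 0, "dz": -0.0001, "rx": 0, "ry": 0, "rz": 0.05, "jaw": 0.034}, {"dx": 0, "dy": 0, "dz": -0.0001, "rx": 0, "ry": 0, "rz": 0.05, "jaw": 0.034}, {"dx": 0, "dy": 0, "dz": -0.0001, "rx": 0, "ry": 0, "rz": 0.05, "jaw": 0.034}, {"dx": 0, "dy": 0, "dz": -0.0001, "rx": 0, "ry": 0, "rz": 0.05, "jaw": 0.034}, {"dx": 0, "dy": 0, "dz": -0.0001, "rx": 0, "ry": 0, "rz": 0.05, "jaw": 0.034}]}}

```text
t: 4.42
ee_pos: [0.4747, 0.1952, 0.0965]
tool_rot: [[-0.291, 0.957, -0.001], [0.957, 0.291, 0.0], [0.001, -0.001, -1.0]]
force: [-2.4, 1.8, 4.5]
width: 0.0434
finger_force: 30.0
```

```bash
python3 o.py
```

```text
t 4.4167
ee_pos [0.4747 0.1952 0.0965]
joint_positions [0.3673 0.3315 1.8745 0.0009 0.9362 0.072 ]
force [-2.4154  1.7791  4.4964]
ft_torque [0.1905 0.3335 0.1395]
width 0.04337557709684784
finger_force 29.998876583995298
yaw 0.2948298785856721
```

Emit:
{"fn": "servo_tool", "kwargs": {"plan": [{"dx": 0, "dy": 0, "dz": -0.0001, "rx": 0, "ry": 0, "rz": 0.04, "jaw": 0.034}, {"dx": 0, "dy": 0, "dz": -0.0001, "rx": 0, "ry": 0, "rz": 0.04, "jaw": 0.034}, {"dx": 0, "dy": 0, "dz": -0.0001, "rx": 0, "ry": 0, "rz": 0.04, "jaw": 0.034}, {"dx": 0, "dy": 0, "dz": -0.0001, "rx": 0, "ry": 0, "rz": 0.04, "jaw": 0.034}, {"dx": 0, "dy": 0, "dz": 0, "rx": 0, "ry": 0, "rz": 0.02, "jaw": 0.034}, {"dx": 0, "dy": 0, "dz": 0, "rx": 0, "ry": 0, "rz": 0, "jaw": 0.034}]}}

```text
t: 4.92
ee_pos: [0.4748, 0.1954, 0.0968]
tool_rot: [[-0.116, 0.993, -0.001], [0.993, 0.116, 0.001], [0.001, -0.001, -1.0]]
force: [-2.0, 2.2, 5.5]
width: 0.044
finger_force: 30.0
```

```bash
python3 o.py
```

```text
t 4.9167
ee_pos [0.4748 0.1954 0.0968]
joint_positions [0.3674 0.3313 1.8739 0.0011 0.9368 0.2504]
force [-1.9825  2.2415  5.4745]
ft_torque [0.352  0.3913 0.1094]
width 0.04397808041287388
finger_force 30.001384997740388
yaw 0.11637888543233131
```

Emit:
{"fn": "servo_tool", "kwargs": {"plan": [{"dx": 0, "dy": 0, "dz": -0.0001, "rx": 0, "ry": 0, "rz": 0.03, "jaw": 0.034}, {"dx": 0, "dy": 0, "dz": -0.0001, "rx": 0, "ry": 0, "rz": 0.03, "jaw": 0.034}, {"dx": 0, "dy": 0, "dz": 0, "rx": 0, "ry": 0, "rz": 0.03, "jaw": 0.034}, {"dx": 0, "dy": 0, "dz": 0, "rx": 0, "ry": 0, "rz": 0, "jaw": 0.034}]}}

```text
t: 5.25
ee_pos: [0.4749, 0.1954, 0.097]
tool_rot: [[-0.026, 1.0, -0.001], [1.0, 0.026, 0.001], [0.001, -0.001, -1.0]]
force: [-2.1, 1.8, 4.9]
width: 0.0438
finger_force: 30.0
```

```bash
python3 o.py
```

```text
t 5.25
ee_pos [0.4749 0.1954 0.097 ]
joint_positions [0.3674 0.3312 1.8736 0.0012 0.9371 0.3407]
force [-2.0755  1.8086  4.8641]
ft_torque [0.3522 0.4035 0.053 ]
width 0.043829625529632564
finger_force 30.001389695098624
yaw 0.02599647267507628
```

Emit:
{"fn": "servo_tool", "kwargs": {"plan": [{"dx": 0, "dy": 0, "dz": -0.0001, "rx": 0, "ry": 0, "rz": 0.035, "jaw": 0.034}, {"dx": 0, "dy": 0, "dz": -0.0001, "rx": 0, "ry": 0, "rz": 0.035, "jaw": 0.034}, {"dx": 0, "dy": 0, "dz": 0, "rx": 0, "ry": 0, "rz": 0.03, "jaw": 0.034}, {"dx": 0, "dy": 0, "dz": 0, "rx": 0, "ry": 0, "rz": 0, "jaw": 0.034}]}}

```text
t: 5.58
ee_pos: [0.4749, 0.1955, 0.0972]
tool_rot: [[0.074, 0.997, -0.0], [0.997, -0.074, 0.001], [0.001, -0.001, -1.0]]
force: [-2.0, 3.3, 4.9]
width: 0.0437
finger_force: 30.0
```

```bash
python3 o.py
```

```text
t 5.5833
ee_pos [0.4749 0.1955 0.0972]
joint_positions [0.3675 0.3309 1.8733 0.0014 0.9374 0.4404]
force [-1.9977  3.3266  4.8722]
ft_torque [0.4498 0.4506 0.1358]
width 0.043715941171987883
finger_force 30.001575361238793
yaw -0.07372793104652618
```

Emit:
{"fn": "servo_tool", "kwargs": {"plan": [{"dx": 0, "dy": 0, "dz": -0.0001, "rx": 0, "ry": 0, "rz": 0.035, "jaw": 0.034}, {"dx": 0, "dy": 0, "dz": -0.0001, "rx": 0, "ry": 0, "rz": 0.035, "jaw": 0.034}, {"dx": 0, "dy": 0, "dz": 0, "rx": 0, "ry": 0, "rz": 0.03, "jaw": 0.034}, {"dx": 0, "dy": 0, "dz": 0, "rx": 0, "ry": 0, "rz": 0, "jaw": 0.034}]}}

```text
t: 5.92
ee_pos: [0.475, 0.1957, 0.0973]
tool_rot: [[0.173, 0.985, -0.0], [0.985, -0.173, 0.001], [0.001, -0.0, -1.0]]
force: [-2.7, 4.6, 6.1]
width: 0.0439
finger_force: 30.0
```

```bash
python3 o.py
```

```text
t 5.9167
ee_pos [0.475  0.1957 0.0973]
joint_positions [0.3675 0.3308 1.873  0.0016 0.9375 0.54  ]
force [-2.6683  4.6248  6.0766]
ft_torque [0.5932 0.5038 0.1427]
width 0.04386145964354425
finger_force 30.001723176101223
yaw -0.17340418339509325
```

Emit:
{"fn": "servo_tool", "kwargs": {"plan": [{"dx": 0.0004, "dy": 0, "dz": -0.0001, "rx": 0, "ry": 0, "rz": 0.035, "jaw": 0.034}, {"dx": 0, "dy": 0, "dz": -0.0001, "rx": 0, "ry": 0, "rz": 0.035, "jaw": 0.034}, {"dx": 0, "dy": 0, "dz": -0.0001, "rx": 0, "ry": 0, "rz": 0.03, "jaw": 0.034}, {"dx": 0, "dy": 0, "dz": 0, "rx": 0, "ry": 0, "rz": 0, "jaw": 0.034}]}}

```text
t: 6.25
ee_pos: [0.4753, 0.1958, 0.0976]
tool_rot: [[0.27, 0.963, 0.0], [0.963, -0.27, 0.001], [0.001, -0.0, -1.0]]
force: [-1.7, 2.7, 3.8]
width: 0.0436
finger_force: 30.0
```

```bash
python3 o.py
```

```text
t 6.25
ee_pos [0.4753 0.1958 0.0976]
joint_positions [0.3679 0.3309 1.8721 0.0008 0.9381 0.6404]
force [-1.6505  2.6878  3.7674]
ft_torque [0.4979 0.4046 0.093 ]
width 0.04364937273192238
finger_force 30.001608647871763
yaw -0.27293991603366813
```

Emit:
{"fn": "servo_tool", "kwargs": {"plan": [{"dx": 0.0002, "dy": 0, "dz": -0.0001, "rx": 0, "ry": 0, "rz": 0.035, "jaw": 0.034}, {"dx": 0, "dy": 0, "dz": -0.0001, "rx": 0, "ry": 0, "rz": 0.035, "jaw": 0.034}, {"dx": 0, "dy": 0, "dz": 0, "rx": 0, "ry": 0, "rz": 0.03, "jaw": 0.034}, {"dx": 0, "dy": 0, "dz": 0, "rx": 0, "ry": 0, "rz": 0, "jaw": 0.034}]}}

```text
t: 6.58
ee_pos: [0.4755, 0.1959, 0.0978]
tool_rot: [[0.364, 0.931, 0.0], [0.931, -0.364, 0.001], [0.001, 0.0, -1.0]]
force: [-0.8, 4.4, 4.8]
width: 0.0443
finger_force: 30.0
```

```bash
python3 o.py
```

```text
t 6.5833
ee_pos [0.4755 0.1959 0.0978]
joint_positions [0.3681 0.3309 1.8715 0.0005 0.9385 0.7406]
force [-0.792   4.4097  4.8106]
ft_torque [0.5027 0.2734 0.0438]
width 0.044344183263227664
finger_force 30.001662229187787
yaw -0.37273610214866343
```

Emit:
{"fn": "servo_tool", "kwargs": {"plan": [{"dx": 0.0002, "dy": 0, "dz": -0.0001, "rx": 0, "ry": 0, "rz": 0.035, "jaw": 0.034}, {"dx": 0, "dy": 0, "dz": -0.0001, "rx": 0, "ry": 0, "rz": 0.035, "jaw": 0.034}, {"dx": 0, "dy": 0, "dz": 0, "rx": 0, "ry": 0, "rz": 0.03, "jaw": 0.034}, {"dx": 0, "dy": 0, "dz": 0, "rx": 0, "ry": 0, "rz": 0, "jaw": 0.034}]}}

```text
t: 6.92
ee_pos: [0.4757, 0.196, 0.098]
tool_rot: [[0.455, 0.89, 0.001], [0.89, -0.455, 0.001], [0.001, 0.0, -1.0]]
force: [-1.0, 4.2, 4.6]
width: 0.0436
finger_force: 30.0
```

```bash
python3 o.py
```

```text
t 6.9167
ee_pos [0.4757 0.196  0.098 ]
joint_positions [0.3683 0.3309 1.8709 0.0004 0.939  0.8406]
force [-0.9545  4.2413  4.5662]
ft_torque [0.5036 0.2492 0.0827]
width 0.04358846076381065
finger_force 30.001641801791266
yaw -0.4725643260944418
```

Emit:
{"fn": "servo_tool", "kwargs": {"plan": [{"dx": 0.0002, "dy": 0, "dz": -0.0001, "rx": 0, "ry": 0, "rz": 0.035, "jaw": 0.034}, {"dx": 0, "dy": 0, "dz": -0.0001, "rx": 0, "ry": 0, "rz": 0.035, "jaw": 0.034}, {"dx": 0, "dy": 0, "dz": 0, "rx": 0, "ry": 0, "rz": 0.03, "jaw": 0.034}, {"dx": 0, "dy": 0, "dz": 0, "rx": 0, "ry": 0, "rz": 0, "jaw": 0.034}]}}

```text
t: 7.25
ee_pos: [0.4759, 0.1961, 0.0982]
tool_rot: [[0.542, 0.841, 0.001], [0.841, -0.542, 0.0], [0.001, 0.001, -1.0]]
force: [-0.9, 4.0, 5.3]
width: 0.0437
finger_force: 30.0
```

```bash
python3 o.py
```

```text
t 7.25
ee_pos [0.4759 0.1961 0.0982]
joint_positions [0.3685 0.3309 1.8703 0.     0.9395 0.9409]
force [-0.8633  4.018   5.2525]
ft_torque [0.4296 0.1826 0.15  ]
width 0.04371963575557486
finger_force 30.001563375117257
yaw -0.5723608021778509
```

Emit:
{"fn": "servo_tool", "kwargs": {"plan": [{"dx": 0.0001, "dy": -0.0001, "dz": -0.0001, "rx": 0, "ry": 0, "rz": 0.035, "jaw": 0.034}, {"dx": 0, "dy": 0, "dz": -0.0001, "rx": 0, "ry": 0, "rz": 0.035, "jaw": 0.034}, {"dx": 0, "dy": 0, "dz": 0, "rx": 0, "ry": 0, "rz": 0.03, "jaw": 0.034}, {"dx": 0, "dy": 0, "dz": 0, "rx": 0, "ry": 0, "rz": 0, "jaw": 0.034}]}}

```text
t: 7.58
ee_pos: [0.476, 0.1963, 0.0984]
tool_rot: [[0.623, 0.782, 0.001], [0.782, -0.623, 0.0], [0.001, 0.001, -1.0]]
force: [0.6, 3.3, 4.3]
width: 0.0442
finger_force: 30.0
```

```bash
python3 o.py
```

```text
t 7.5833
ee_pos [0.476  0.1963 0.0984]
joint_positions [0.3687 0.3307 1.8699 0.     0.9398 1.0411]
force [0.551  3.2678 4.3495]
ft_torque [0.4703 0.096  0.1864]
width 0.04421645968596549
finger_force 30.00148858409375
yaw -0.6723368098043798
```

Emit:
{"fn": "servo_tool", "kwargs": {"plan": [{"dx": 0, "dy": -0.0001, "dz": -0.0001, "rx": 0, "ry": 0, "rz": 0.03, "jaw": 0.034}, {"dx": 0, "dy": 0, "dz": 0, "rx": 0, "ry": 0, "rz": 0.03, "jaw": 0.034}, {"dx": 0, "dy": 0, "dz": 0, "rx": 0, "ry": 0, "rz": 0, "jaw": 0.034}]}}

```text
t: 7.83
ee_pos: [0.476, 0.1964, 0.0985]
tool_rot: [[0.669, 0.744, 0.001], [0.744, -0.669, 0.001], [0.001, 0.001, -1.0]]
force: [1.0, 4.0, 2.5]
width: 0.0438
finger_force: 30.0
```

```bash
python3 o.py
```

```text
t 7.8333
ee_pos [0.476  0.1964 0.0985]
joint_positions [0.3689 0.3306 1.8698 0.     0.9396 1.1012]
force [1.017  4.0218 2.5313]
ft_torque [ 0.5488 -0.0286  0.1719]
width 0.04381214483112426
finger_force 30.00129351625219
yaw -0.7322494785204339
```

Emit:
{"fn": "servo_tool", "kwargs": {"plan": [{"dx": 0, "dy": -0.0002, "dz": -0.0001, "rx": 0, "ry": 0, "rz": 0.03, "jaw": 0.034}, {"dx": 0, "dy": 0, "dz": -0.0001, "rx": 0, "ry": 0, "rz": 0.03, "jaw": 0.034}, {"dx": 0, "dy": 0, "dz": 0, "rx": 0, "ry": 0, "rz": 0.02, "jaw": 0.034}, {"dx": 0, "dy": 0, "dz": 0, "rx": 0, "ry": 0, "rz": 0, "jaw": 0.034}]}}

```text
t: 8.17
ee_pos: [0.4761, 0.1965, 0.0987]
tool_rot: [[0.726, 0.688, 0.002], [0.688, -0.726, 0.0], [0.002, 0.001, -1.0]]
force: [2.8, 3.5, 2.3]
width: 0.0437
finger_force: 30.0
```

```bash
python3 o.py
```

```text
t 8.1667
ee_pos [0.4761 0.1965 0.0987]
joint_positions [ 0.3692  0.3304  1.8696 -0.0003  0.9397  1.1821]
force [2.8324 3.4671 2.2577]
ft_torque [ 0.5382 -0.3022  0.107 ]
width 0.04372950950366914
finger_force 30.000734202330932
yaw -0.8127453142486363
```

Emit:
{"fn": "servo_tool", "kwargs": {"plan": [{"dx": 0.0004, "dy": 0, "dz": -0.0001, "rx": 0, "ry": 0, "rz": 0.03, "jaw": 0.034}, {"dx": 0, "dy": 0, "dz": -0.0001, "rx": 0, "ry": 0, "rz": 0.03, "jaw": 0.034}, {"dx": 0, "dy": 0, "dz": 0, "rx": 0, "ry": 0, "rz": 0.03, "jaw": 0.034}, {"dx": 0, "dy": 0, "dz": 0, "rx": 0, "ry": 0, "rz": 0, "jaw": 0.034}]}}

```text
t: 8.5
ee_pos: [0.4763, 0.1966, 0.0989]
tool_rot: [[0.785, 0.619, 0.002], [0.619, -0.785, 0.0], [0.001, 0.001, -1.0]]
force: [3.2, 3.0, 1.6]
width: 0.0439
finger_force: 30.0
```

```bash
python3 o.py
```

```text
t 8.5
ee_pos [0.4763 0.1966 0.0989]
joint_positions [ 0.3694  0.3306  1.8686 -0.0006  0.9408  1.2725]
force [3.1508 3.0017 1.6238]
ft_torque [ 0.4332 -0.4274  0.1075]
width 0.04388960884325481
finger_force 30.001080601941794
yaw -0.9027698444536782
```

Emit:
{"fn": "servo_tool", "kwargs": {"plan": [{"dx": 0.0003, "dy": 0, "dz": -0.0001, "rx": 0, "ry": 0, "rz": 0.035, "jaw": 0.034}, {"dx": 0, "dy": 0, "dz": -0.0001, "rx": 0, "ry": 0, "rz": 0.035, "jaw": 0.034}, {"dx": 0, "dy": 0, "dz": 0, "rx": 0, "ry": 0, "rz": 0.03, "jaw": 0.034}, {"dx": 0, "dy": 0, "dz": 0, "rx": 0, "ry": 0, "rz": 0, "jaw": 0.034}]}}

```text
t: 8.83
ee_pos: [0.4764, 0.1965, 0.099]
tool_rot: [[0.843, 0.538, 0.001], [0.538, -0.843, -0.0], [0.001, 0.001, -1.0]]
force: [3.1, 1.6, 2.2]
width: 0.0438
finger_force: 30.0
```

```bash
python3 o.py
```

```text
t 8.8333
ee_pos [0.4764 0.1965 0.099 ]
joint_positions [ 0.3694  0.3307  1.868  -0.001   0.9419  1.3727]
force [3.0892 1.5575 2.205 ]
ft_torque [ 0.1854 -0.4714  0.053 ]
width 0.043825918284167625
finger_force 30.000831679027158
yaw -1.0027339241788389
```

Emit:
{"fn": "servo_tool", "kwargs": {"plan": [{"dx": 0.0002, "dy": 0, "dz": -0.0001, "rx": 0, "ry": 0, "rz": 0.035, "jaw": 0.034}, {"dx": 0, "dy": 0, "dz": -0.0001, "rx": 0, "ry": 0, "rz": 0.035, "jaw": 0.034}, {"dx": 0, "dy": 0, "dz": 0, "rx": 0, "ry": 0, "rz": 0.03, "jaw": 0.034}, {"dx": 0, "dy": 0, "dz": 0, "rx": 0, "ry": 0, "rz": 0, "jaw": 0.034}]}}

```text
t: 9.17
ee_pos: [0.4766, 0.1965, 0.0991]
tool_rot: [[0.892, 0.451, 0.001], [0.451, -0.892, -0.0], [0.001, 0.001, -1.0]]
force: [4.1, 0.6, 0.5]
width: 0.0439
finger_force: 30.0
```

```bash
python3 o.py
```

```text
t 9.1667
ee_pos [0.4766 0.1965 0.0991]
joint_positions [ 0.3694  0.331   1.8674 -0.0011  0.9422  1.4726]
force [4.0662 0.606  0.4616]
ft_torque [ 0.076  -0.6597 -0.0228]
width 0.043905192447132785
finger_force 30.00046235242877
yaw -1.1024984031997729
```

Emit:
{"fn": "servo_tool", "kwargs": {"plan": [{"dx": 0.0003, "dy": 0, "dz": -0.0001, "rx": 0, "ry": 0, "rz": 0.035, "jaw": 0.034}, {"dx": 0, "dy": 0, "dz": -0.0001, "rx": 0, "ry": 0, "rz": 0.035, "jaw": 0.034}, {"dx": 0, "dy": 0, "dz": 0, "rx": 0, "ry": 0, "rz": 0.03, "jaw": 0.034}, {"dx": 0, "dy": 0, "dz": 0, "rx": 0, "ry": 0, "rz": 0, "jaw": 0.034}]}}

```text
t: 9.5
ee_pos: [0.4765, 0.196, 0.0991]
tool_rot: [[0.933, 0.361, 0.001], [0.361, -0.933, -0.002], [-0.0, 0.002, -1.0]]
force: [4.9, -1.8, -0.4]
width: 0.0438
finger_force: 30.0
```

```bash
python3 o.py
```

```text
t 9.5
ee_pos [0.4765 0.196  0.0991]
joint_positions [ 0.3692  0.3312  1.867  -0.0024  0.9436  1.5722]
force [ 4.8844 -1.8227 -0.4164]
ft_torque [-0.3965 -0.7389  0.1158]
width 0.04379070731646613
finger_force 30.000309211900458
yaw -1.2016013265880916
```

Emit:
{"fn": "servo_tool", "kwargs": {"plan": [{"dx": 0.0003, "dy": 0, "dz": 0, "rx": 0, "ry": 0, "rz": 0.025, "jaw": 0.034}, {"dx": 0, "dy": 0, "dz": 0, "rx": 0, "ry": 0, "rz": 0.015, "jaw": 0.034}, {"dx": 0, "dy": 0, "dz": 0, "rx": 0, "ry": 0, "rz": 0, "jaw": 0.034}]}}

```text
t: 9.75
ee_pos: [0.4766, 0.196, 0.0991]
tool_rot: [[0.947, 0.322, 0.0], [0.322, -0.947, -0.002], [-0.001, 0.002, -1.0]]
force: [4.5, -2.7, -0.5]
width: 0.0441
finger_force: 30.0
```

```bash
python3 o.py
```

```text
t 9.75
ee_pos [0.4766 0.196  0.0991]
joint_positions [ 0.3692  0.3315  1.8664 -0.0024  0.9443  1.6132]
force [ 4.5039 -2.75   -0.4626]
ft_torque [-0.62   -0.6798  0.2425]
width 0.044054083740362085
finger_force 30.000019693979993
yaw -1.2426567181542172
```

Emit:
{"fn": "servo_tool", "kwargs": {"plan": [{"dx": 0, "dy": 0.0003, "dz": 0, "rx": 0, "ry": 0, "rz": 0.02, "jaw": 0.034}, {"dx": 0, "dy": 0, "dz": 0, "rx": 0, "ry": 0, "rz": 0.015, "jaw": 0.034}, {"dx": 0, "dy": 0, "dz": 0, "rx": 0, "ry": 0, "rz": 0, "jaw": 0.034}]}}

```text
t: 10.0
ee_pos: [0.4766, 0.196, 0.0991]
tool_rot: [[0.958, 0.288, -0.0], [0.288, -0.958, -0.002], [-0.001, 0.002, -1.0]]
force: [4.9, -3.3, -1.5]
width: 0.044
finger_force: 30.0
```

```bash
python3 o.py
```

```text
t 10.0
ee_pos [0.4766 0.196  0.0991]
joint_positions [ 0.3688  0.3315  1.8665 -0.0019  0.9443  1.6482]
force [ 4.866  -3.2794 -1.4753]
ft_torque [-0.603  -0.7338  0.3   ]
width 0.04404652571276054
finger_force 29.999973918311298
yaw -1.2783209669245892
```

Emit:
{"fn": "servo_tool", "kwargs": {"plan": [{"dx": 0, "dy": 0, "dz": 0, "rx": 0, "ry": 0, "rz": 0.02, "jaw": 0.034}, {"dx": 0, "dy": 0, "dz": 0, "rx": 0, "ry": 0, "rz": 0.015, "jaw": 0.034}, {"dx": 0, "dy": 0, "dz": 0, "rx": 0, "ry": 0, "rz": 0, "jaw": 0.034}]}}

```text
t: 10.25
ee_pos: [0.4766, 0.196, 0.0991]
tool_rot: [[0.967, 0.255, -0.0], [0.255, -0.967, -0.002], [-0.0, 0.002, -1.0]]
force: [5.1, -3.2, -1.4]
width: 0.0437
finger_force: 30.0
```

```bash
python3 o.py
```

```text
t 10.25
ee_pos [0.4766 0.196  0.0991]
joint_positions [ 0.3689  0.3315  1.8665 -0.002   0.9442  1.683 ]
force [ 5.0991 -3.201  -1.3527]
ft_torque [-0.5823 -0.771   0.3757]
width 0.04371198002992376
finger_force 30.000053982948884
yaw -1.312871332003369
```

Emit:
{"fn": "servo_tool", "kwargs": {"plan": [{"dx": 0.0004, "dy": 0.0003, "dz": 0, "rx": 0, "ry": 0, "rz": -0.03, "jaw": 0.034}, {"dx": 0, "dy": 0, "dz": 0, "rx": 0, "ry": 0, "rz": -0.03, "jaw": 0.034}, {"dx": 0, "dy": 0, "dz": 0, "rx": 0, "ry": 0, "rz": -0.02, "jaw": 0.034}, {"dx": 0, "dy": 0, "dz": 0, "rx": 0, "ry": 0, "rz": 0, "jaw": 0.034}]}}

```text
t: 10.58
ee_pos: [0.4766, 0.196, 0.0991]
tool_rot: [[0.944, 0.331, -0.001], [0.331, -0.944, -0.001], [-0.001, 0.001, -1.0]]
force: [3.4, -3.7, -1.0]
width: 0.0438
finger_force: 30.0
```

```bash
python3 o.py
```

```text
t 10.5833
ee_pos [0.4766 0.196  0.0991]
joint_positions [ 0.3684  0.3319  1.866  -0.001   0.9452  1.6022]
force [ 3.4113 -3.7428 -1.0145]
ft_torque [-0.6612 -0.5525  0.1875]
width 0.043818258989723254
finger_force 29.999445505673066
yaw -1.2332128188425542
```

Emit:
{"fn": "servo_tool", "kwargs": {"plan": [{"dx": 0.0003, "dy": 0.0006, "dz": 0, "rx": 0, "ry": 0, "rz": -0.03, "jaw": 0.034}, {"dx": 0, "dy": 0, "dz": 0, "rx": 0, "ry": 0, "rz": -0.03, "jaw": 0.034}, {"dx": 0, "dy": 0, "dz": 0, "rx": 0, "ry": 0, "rz": 0, "jaw": 0.034}, {"dx": 0, "dy": 0, "dz": 0, "rx": 0, "ry": 0, "rz": 0, "jaw": 0.034}]}}

```text
t: 10.92
ee_pos: [0.4767, 0.1959, 0.0991]
tool_rot: [[0.923, 0.385, -0.002], [0.385, -0.923, -0.001], [-0.002, -0.0, -1.0]]
force: [2.8, -2.9, 0.3]
width: 0.044
finger_force: 30.0
```

```bash
python3 o.py
```

```text
t 10.9167
ee_pos [0.4767 0.1959 0.0991]
joint_positions [0.3674 0.3321 1.8655 0.0002 0.9459 1.5427]
force [ 2.8113 -2.8733  0.3212]
ft_torque [-0.5586 -0.147   0.0457]
width 0.04397240443309276
finger_force 29.99979682658175
yaw -1.1753432705061324
```

Emit:
{"fn": "servo_tool", "kwargs": {"plan": [{"dx": 0, "dy": 0, "dz": -0.0005, "rx": 0, "ry": 0, "rz": 0, "jaw": 0.034}, {"dx": 0, "dy": 0, "dz": -0.0005, "rx": 0, "ry": 0, "rz": 0, "jaw": 0.034}, {"dx": 0, "dy": 0, "dz": -0.0005, "rx": 0, "ry": 0, "rz": 0, "jaw": 0.034}, {"dx": 0, "dy": 0, "dz": 0, "rx": 0, "ry": 0, "rz": 0, "jaw": 0.034}]}}

```text
t: 11.25
ee_pos: [0.4768, 0.196, 0.1004]
tool_rot: [[0.922, 0.386, -0.002], [0.386, -0.922, -0.001], [-0.002, -0.0, -1.0]]
force: [0.8, -2.6, -3.7]
width: 0.0439
finger_force: 30.0
```

```bash
python3 o.py
```

```text
t 11.25
ee_pos [0.4768 0.196  0.1004]
joint_positions [0.3675 0.3307 1.8635 0.0001 0.9492 1.5417]
force [ 0.7655 -2.5778 -3.7323]
ft_torque [-0.5302 -0.1082  0.046 ]
width 0.043851104560219956
finger_force 29.999017339806464
yaw -1.1742670343743535
```

Emit:
{"fn": "servo_tool", "kwargs": {"plan": [{"dx": 0, "dy": 0.0003, "dz": -0.0006, "rx": 0, "ry": 0, "rz": 0, "jaw": 0.034}, {"dx": 0, "dy": 0, "dz": -0.0006, "rx": 0, "ry": 0, "rz": 0, "jaw": 0.034}, {"dx": 0, "dy": 0, "dz": -0.0008, "rx": 0, "ry": 0, "rz": 0, "jaw": 0.034}, {"dx": 0, "dy": 0, "dz": 0, "rx": 0, "ry": 0, "rz": 0, "jaw": 0.034}]}}

```text
t: 11.58
ee_pos: [0.4771, 0.1958, 0.103]
tool_rot: [[0.922, 0.386, -0.001], [0.386, -0.922, -0.0], [-0.001, -0.0, -1.0]]
force: [-1.1, -2.8, -1.3]
width: 0.0435
finger_force: 30.0
```

```bash
python3 o.py
```

```text
t 11.5833
ee_pos [0.4771 0.1958 0.103 ]
joint_positions [0.367  0.3278 1.8603 0.0004 0.9546 1.5409]
force [-1.1436 -2.7689 -1.3328]
ft_torque [-0.4272  0.3345  0.0514]
width 0.04349081853094835
finger_force 29.99959327138761
yaw -1.1740957462775292
```

Emit:
{"fn": "servo_tool", "kwargs": {"plan": [{"dx": 0, "dy": 0.0003, "dz": -0.001, "rx": 0, "ry": 0, "rz": 0, "jaw": 0.034}, {"dx": 0, "dy": 0, "dz": -0.0015, "rx": 0, "ry": 0, "rz": 0, "jaw": 0.034}, {"dx": 0, "dy": 0, "dz": -0.002, "rx": 0, "ry": 0, "rz": 0, "jaw": 0.034}, {"dx": 0, "dy": 0, "dz": -0.0025, "rx": 0, "ry": 0, "rz": 0, "jaw": 0.034}, {"dx": 0, "dy": 0, "dz": -0.003, "rx": 0, "ry": 0, "rz": 0, "jaw": 0.034}, {"dx": 0, "dy": 0, "dz": -0.003, "rx": 0, "ry": 0, "rz": 0, "jaw": 0.034}, {"dx": 0, "dy": 0, "dz": 0, "rx": 0, "ry": 0, "rz": 0, "jaw": 0.034}]}}

```text
t: 12.17
ee_pos: [0.4785, 0.196, 0.1169]
tool_rot: [[0.922, 0.386, 0.002], [0.386, -0.922, 0.001], [0.002, -0.0, -1.0]]
force: [0.3, 0.6, -0.7]
width: 0.0436
finger_force: 30.0
```

```bash
python3 o.py
```

```text
t 12.1667
ee_pos [0.4785 0.196  0.1169]
joint_positions [0.3664 0.3128 1.8417 0.0003 0.9848 1.5403]
force [ 0.2779  0.5642 -0.6801]
ft_torque [-0.0452  0.1205 -0.069 ]
width 0.043587186885175155
finger_force 29.99954458048318
yaw -1.1740628466294067
```

Emit:
{"fn": "servo_tool", "kwargs": {"plan": [{"dx": 0, "dy": 0, "dz": -0.006, "rx": 0, "ry": 0, "rz": 0, "jaw": 0.034}, {"dx": 0, "dy": 0, "dz": -0.01, "rx": 0, "ry": 0, "rz": 0, "jaw": 0.034}, {"dx": 0, "dy": 0, "dz": -0.014, "rx": 0, "ry": 0, "rz": 0, "jaw": 0.034}, {"dx": 0, "dy": 0, "dz": -0.01, "rx": 0, "ry": 0, "rz": 0, "jaw": 0.034}, {"dx": 0, "dy": 0, "dz": -0.006, "rx": 0, "ry": 0, "rz": 0, "jaw": 0.034}, {"dx": 0, "dy": 0, "dz": 0, "rx": 0, "ry": 0, "rz": 0, "jaw": 0.034}, {"dx": 0, "dy": 0, "dz": 0, "rx": 0, "ry": 0, "rz": 0, "jaw": 0.034}, {"dx": 0, "dy": 0, "dz": 0, "rx": 0, "ry": 0, "rz": 0, "jaw": 0.034}]}}

```text
t: 12.83
ee_pos: [0.4773, 0.1955, 0.1614]
tool_rot: [[0.922, 0.386, -0.001], [0.386, -0.922, -0.0], [-0.001, -0.0, -1.0]]
force: [-0.1, 0.1, -0.1]
width: 0.0439
finger_force: 30.0
```

```bash
python3 w.py w4
python3 - <<'E'
from h import *
p,d=ctrl.capture('scene'); cv2.imwrite('pics/s4.png',cv2.resize(p[130:260,200:400],None,fx=4,fy=4)); np.savez('s4.npz',p=p,d=d)
E
```

```text
12.8333 [0.4773 0.1955 0.1614] [0.3663 0.2687 1.779  0.0001 1.0949 1.5403] 
 [[ 0.9223  0.3864 -0.0011]
 [ 0.3864 -0.9223 -0.0003]
 [-0.0011 -0.0001 -1.    ]] [-0.133   0.0721 -0.0931] [-0.1     0.155   0.0158]
```

View pics/s4.png

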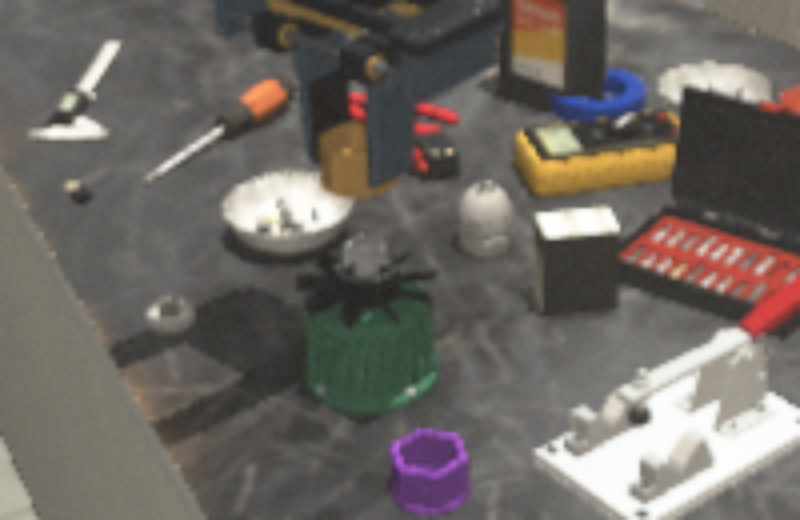

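View pics/w4.png

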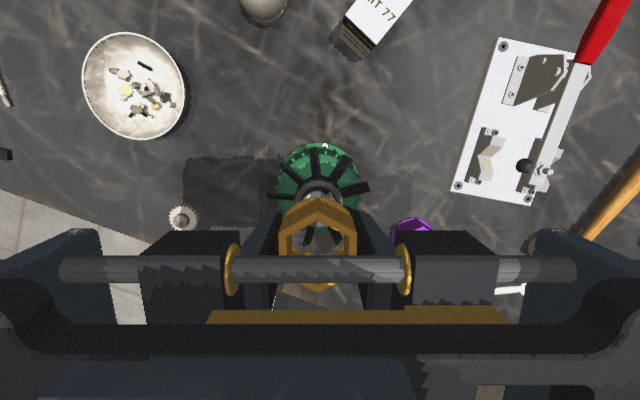

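The nut is held level between the fingers and clear of the shaft (scene crop (358,160)). The bowl is at (134,86) in the wrist view. The fingers reach too low on the nut to fit inside the bowl, so I'll set it down on the bare bench between motor and bowl and regrip it higher up.

Run:
```python
from h import *
q=np.load('w4.npz'); d=q['d']; im=q['p']; i=ctrl.camera_info('wrist');T=i['T_tool_cam']
def cloud(u0,u1,v0,v1):
    v,u=np.mgrid[v0:v1,u0:u1]; D=d[v0:v1,u0:u1]
    return (np.stack([(u-i['cx'])/i['fx']*D,(v-i['cy'])/i['fy']*D,D],-1)@T[:3,:3].T+T[:3,3])@q['R'].T+q['ee'],D
W,D=cloud(70,200,20,150)
m=(D>0)&(W[...,2]>.02)&(W[...,2]<.04); print('bowl',cv2.minEnclosingCircle(W[m][:,:2].astype(np.float32)))
c=cv2.minEnclosingCircle(W[m][:,:2].astype(np.float32))[0]
k=(D>0)&(np.hypot(W[...,0]-c[0],W[...,1]-c[1])<.022); print('floor z pct',np.percentile(W[k][:,2],[5,50,95]))
W,D=cloud(270,370,190,250); h=cv2.cvtColor(im,cv2.COLOR_BGR2HSV)[190:250,270:370]
g=(h[...,0]>10)&(h[...,0]<30)&(h[...,1]>90)&(h[...,2]>60)&(D>0)
z=W[g][:,2]; print('nut z pct',np.percentile(z,[2,25,50,75,98]),np.histogram(z,12))
# gap patch on bench: check clear
t=np.load('top0.npz'); j=ctrl.camera_info('top'); P=np.array([[x,y,0] for x in (.40,.44,.485,.53,.57) for y in (.26,.295,.33)])
C=P@j['R'].T+j['t']; uv=np.c_[C[:,0]/C[:,2]*j['fx']+j['cx'],C[:,1]/C[:,2]*j['fy']+j['cy']].round().astype(int)
dd=t['d'][uv[:,1],uv[:,0]]; print(np.c_[P[:,:2],uv,dd-C[:,2]])
```

```text
bowl ((0.499319463968277, 0.40001624822616577), 0.05017179250717163)
floor z pct [0.0023 0.0041 0.0182]
nut z pct [0.1545 0.1622 0.1766 0.1819 0.1832] (array([   2,    0,    0,    2,   11,   12,    2,    0,    0,    3,  832,
       1518]), array([0.0002, 0.0156, 0.0309, 0.0463, 0.0616, 0.077 , 0.0923, 0.1077,
       0.123 , 0.1384, 0.1537, 0.1691, 0.1845]))
[[  0.4      0.26   269.     241.       0.0001]
 [  0.4      0.295  256.     241.      -0.001 ]
 [  0.4      0.33   242.     241.       0.0005]
 [  0.44     0.26   270.     225.       0.0001]
 [  0.44     0.295  256.     225.      -0.0022]
 [  0.44     0.33   242.     225.       0.0038]
 [  0.485    0.26   270.     208.      -0.0002]
 [  0.485    0.295  256.     208.      -0.0036]
 [  0.485    0.33   243.     208.      -0.0011]
 [  0.53     0.26   270.     191.      -0.0015]
 [  0.53     0.295  257.     191.       0.0016]
 [  0.53     0.33   243.     191.       0.0047]
 [  0.57     0.26   270.     175.       0.0016]
 [  0.57     0.295  257.     176.      -0.0015]
 [  0.57     0.33   243.     176.      -0.0001]]
```

Emit:
{"fn": "servo_tool", "kwargs": {"plan": [{"dx": 0.0115, "dy": -0.0224, "dz": 0, "rx": 0, "ry": 0, "rz": 0, "jaw": 0.034}, {"dx": 0.0115, "dy": -0.0224, "dz": 0, "rx": 0, "ry": 0, "rz": 0, "jaw": 0.034}, {"dx": 0.0115, "dy": -0.0224, "dz": 0, "rx": 0, "ry": 0, "rz": 0, "jaw": 0.034}, {"dx": 0.0115, "dy": -0.0224, "dz": 0, "rx": 0, "ry": 0, "rz": 0, "jaw": 0.034}, {"dx": 0, "dy": 0, "dz": 0, "rx": 0, "ry": 0, "rz": -0.1, "jaw": 0.034}, {"dx": 0, "dy": 0, "dz": 0, "rx": 0, "ry": 0, "rz": -0.12, "jaw": 0.034}, {"dx": 0, "dy": 0, "dz": 0.01, "rx": 0, "ry": 0, "rz": -0.12, "jaw": 0.034}, {"dx": 0, "dy": 0, "dz": 0.01, "rx": 0, "ry": 0, "rz": -0.12, "jaw": 0.034}, {"dx": 0, "dy": 0, "dz": 0.015, "rx": 0, "ry": 0, "rz": -0.12, "jaw": 0.034}, {"dx": 0, "dy": 0, "dz": 0.015, "rx": 0, "ry": 0, "rz": -0.12, "jaw": 0.034}, {"dx": 0, "dy": 0, "dz": 0.015, "rx": 0, "ry": 0, "rz": -0.12, "jaw": 0.034}, {"dx": 0, "dy": 0, "dz": 0.01, "rx": 0, "ry": 0, "rz": -0.12, "jaw": 0.034}]}}

```text
t: 13.93
ee_pos: [0.4846, 0.2955, 0.0848]
tool_rot: [[0.226, 0.974, -0.003], [0.974, -0.226, -0.002], [-0.002, -0.002, -1.0]]
force: [0.4, -0.2, -0.8]
width: 0.0437
finger_force: 30.0
```

Emit:
{"fn": "servo_tool", "kwargs": {"plan": [{"dx": 0, "dy": 0, "dz": 0.01, "rx": 0, "ry": 0, "rz": -0.12, "jaw": 0.034}, {"dx": 0, "dy": 0, "dz": 0.01, "rx": 0, "ry": 0, "rz": -0.115, "jaw": 0.034}, {"dx": 0, "dy": 0, "dz": 0, "rx": 0, "ry": 0, "rz": 0, "jaw": 0.034}, {"dx": 0, "dy": 0, "dz": 0, "rx": 0, "ry": 0, "rz": 0, "jaw": 0.034}, {"dx": 0, "dy": 0, "dz": 0, "rx": 0, "ry": 0, "rz": 0, "jaw": 0.034}]}}

```text
t: 14.35
ee_pos: [0.4859, 0.2962, 0.0671]
tool_rot: [[0.001, 1.0, 0.0], [1.0, -0.001, 0.0], [0.0, 0.0, -1.0]]
force: [-1.1, 0.4, -1.1]
width: 0.0441
finger_force: 30.0
```

```bash
python3 o.py
```

```text
t 14.35
ee_pos [0.4859 0.2962 0.0671]
joint_positions [0.5272 0.4406 1.7815 0.0001 0.9191 0.5286]
force [-1.0801  0.3618 -1.0641]
ft_torque [-0.1013  0.0708  0.0505]
width 0.04405183267216367
finger_force 29.999479567084357
yaw -0.0014860903775838238
```

Emit:
{"fn": "servo_tool", "kwargs": {"plan": [{"dx": 0, "dy": 0, "dz": 0.01, "rx": 0, "ry": 0, "rz": 0, "jaw": 0.034}, {"dx": 0, "dy": 0, "dz": 0.015, "rx": 0, "ry": 0, "rz": 0, "jaw": 0.034}, {"dx": 0, "dy": 0, "dz": 0.015, "rx": 0, "ry": 0, "rz": 0, "jaw": 0.034}, {"dx": 0, "dy": 0, "dz": 0.01, "rx": 0, "ry": 0, "rz": 0, "jaw": 0.034}, {"dx": 0, "dy": 0, "dz": 0.004, "rx": 0, "ry": 0, "rz": 0, "jaw": 0.034}, {"dx": 0, "dy": 0, "dz": 0.001, "rx": 0, "ry": 0, "rz": 0, "jaw": 0.034}, {"dx": 0, "dy": 0, "dz": 0.001, "rx": 0, "ry": 0, "rz": 0, "jaw": 0.034}, {"dx": 0, "dy": 0, "dz": 0, "rx": 0, "ry": 0, "rz": 0, "jaw": 0.034}]}}

```text
t: 15.02
ee_pos: [0.486, 0.2963, 0.0113]
tool_rot: [[-0.001, 1.0, 0.001], [1.0, 0.001, 0.001], [0.001, 0.001, -1.0]]
force: [1.0, -0.8, -1.1]
width: 0.0436
finger_force: 30.0
```

Emit:
{"fn": "servo_tool", "kwargs": {"plan": [{"dx": 0, "dy": 0, "dz": 0.0005, "rx": 0, "ry": 0, "rz": 0, "jaw": 0.034}, {"dx": 0, "dy": 0, "dz": 0.0005, "rx": 0, "ry": 0, "rz": 0, "jaw": 0.034}, {"dx": 0, "dy": 0, "dz": 0, "rx": 0, "ry": 0, "rz": 0, "jaw": 0.034}]}}

```text
t: 15.27
ee_pos: [0.4858, 0.2962, 0.0103]
tool_rot: [[-0.001, 1.0, 0.001], [1.0, 0.001, 0.001], [0.001, 0.001, -1.0]]
force: [-0.2, 0.0, -1.6]
width: 0.0435
finger_force: 30.0
```

Emit:
{"fn": "servo_tool", "kwargs": {"plan": [{"dx": 0, "dy": 0, "dz": 0.0005, "rx": 0, "ry": 0, "rz": 0, "jaw": 0.034}, {"dx": 0, "dy": 0, "dz": 0.0005, "rx": 0, "ry": 0, "rz": 0, "jaw": 0.034}, {"dx": 0, "dy": 0, "dz": 0, "rx": 0, "ry": 0, "rz": 0, "jaw": 0.034}]}}

```text
t: 15.52
ee_pos: [0.4858, 0.2962, 0.0096]
tool_rot: [[-0.001, 1.0, 0.001], [1.0, 0.001, 0.0], [0.0, 0.001, -1.0]]
force: [-1.7, -0.5, 4.4]
width: 0.0438
finger_force: 30.0
```

Emit:
{"fn": "servo_tool", "kwargs": {"plan": [{"dx": 0, "dy": 0, "dz": 0.0005, "rx": 0, "ry": 0, "rz": 0, "jaw": 0.034}, {"dx": 0, "dy": 0, "dz": 0, "rx": 0, "ry": 0, "rz": 0, "jaw": 0.034}, {"dx": 0, "dy": 0, "dz": 0, "rx": 0, "ry": 0, "rz": 0, "jaw": 0.034}]}}

```text
t: 15.77
ee_pos: [0.4858, 0.2962, 0.0095]
tool_rot: [[-0.001, 1.0, 0.001], [1.0, 0.001, 0.001], [0.001, 0.001, -1.0]]
force: [-1.6, 0.1, 8.9]
width: 0.0437
finger_force: 30.0
```

Emit:
{"fn": "servo_tool", "kwargs": {"plan": [{"dx": 0, "dy": 0, "dz": -0.0005, "rx": 0, "ry": 0, "rz": 0, "jaw": 0.046}, {"dx": 0, "dy": 0, "dz": 0, "rx": 0, "ry": 0, "rz": 0, "jaw": 0.05}, {"dx": 0, "dy": 0, "dz": 0, "rx": 0, "ry": 0, "rz": 0, "jaw": 0.054}, {"dx": 0, "dy": 0, "dz": 0, "rx": 0, "ry": 0, "rz": 0, "jaw": 0.054}, {"dx": 0, "dy": 0, "dz": -0.004, "rx": 0, "ry": 0, "rz": 0, "jaw": 0.054}, {"dx": 0, "dy": 0, "dz": -0.006, "rx": 0, "ry": 0, "rz": 0, "jaw": 0.054}, {"dx": 0, "dy": 0, "dz": -0.0035, "rx": 0, "ry": 0, "rz": 0, "jaw": 0.054}, {"dx": 0, "dy": 0, "dz": 0, "rx": 0, "ry": 0, "rz": 0, "jaw": 0.054}, {"dx": 0, "dy": 0, "dz": 0, "rx": 0, "ry": 0, "rz": 0, "jaw": 0.054}]}}

```text
t: 16.52
ee_pos: [0.4859, 0.2962, 0.0229]
tool_rot: [[-0.001, 1.0, 0.001], [1.0, 0.001, 0.001], [0.001, 0.001, -1.0]]
force: [-0.5, -0.1, 0.1]
width: 0.0542
finger_force: 0.0
```

```bash
python3 o.py; python3 w.py w5
python3 - <<'E'
from h import *
q=np.load('w5.npz'); d=q['d']; im=q['p']; i=ctrl.camera_info('wrist');T=i['T_tool_cam']
v,u=np.mgrid[0:256,0:640]; D=d[:256]; W=np.stack([(u-i['cx'])/i['fx']*D,(v-i['cy'])/i['fy']*D,D],-1)@T[:3,:3].T+T[:3,3]
h=cv2.cvtColor(im,cv2.COLOR_BGR2HSV)[:256]
g=(h[...,0]>10)&(h[...,0]<30)&(h[...,1]>90)&(h[...,2]>60)&(D>0)&(np.abs(u-317)<80)
P=W[g]; P=P[(np.abs(P[:,0])<.04)&(np.abs(P[:,1])<.04)]; print('tool-frame z pct',np.percentile(P[:,2],[5,50,95])); t=P[P[:,2]<np.percentile(P[:,2],50)+.003]
print(t.min(0),t.max(0),len(t))
E
```

```text
t 16.5167
ee_pos [0.4859 0.2962 0.0229]
joint_positions [0.5273 0.4942 1.8269 0.0001 0.8194 0.5262]
force [-0.4763 -0.0939  0.1309]
ft_torque [-0.1002  0.0575 -0.0175]
width 0.05419849213602909
finger_force 0.0
yaw 0.001013119488612345
16.5167 [0.4859 0.2962 0.0229] [0.5273 0.4942 1.8269 0.0001 0.8194 0.5262] 
 [[-0.001   1.      0.001 ]
 [ 1.      0.001   0.0006]
 [ 0.0006  0.001  -1.    ]] [-0.4763 -0.0939  0.1309] [-0.1002  0.0575 -0.0175]
tool-frame z pct [-0.0083  0.0016  0.0197]
[-0.0134 -0.0224 -0.0929] [0.0342 0.0216 0.0045] 1620
```

Emit:
{"fn": "servo_tool", "kwargs": {"plan": [{"dx": 0, "dy": 0, "dz": -0.001, "rx": 0, "ry": 0, "rz": 0, "jaw": 0.05}, {"dx": 0, "dy": 0, "dz": 0, "rx": 0, "ry": 0, "rz": 0, "jaw": 0.046}, {"dx": 0, "dy": 0, "dz": 0, "rx": 0, "ry": 0, "rz": 0, "jaw": 0.042}, {"dx": 0, "dy": 0, "dz": 0, "rx": 0, "ry": 0, "rz": 0, "jaw": 0.034}, {"dx": 0, "dy": 0, "dz": 0, "rx": 0, "ry": 0, "rz": 0, "jaw": 0.034}, {"dx": 0, "dy": 0, "dz": 0, "rx": 0, "ry": 0, "rz": 0, "jaw": 0.034}, {"dx": 0, "dy": 0, "dz": -0.002, "rx": 0, "ry": 0, "rz": 0, "jaw": 0.034}, {"dx": 0, "dy": 0, "dz": -0.003, "rx": 0, "ry": 0, "rz": 0, "jaw": 0.034}, {"dx": 0, "dy": 0, "dz": 0, "rx": 0, "ry": 0, "rz": 0, "jaw": 0.034}]}}

```text
t: 17.32
ee_pos: [0.4858, 0.2962, 0.0288]
tool_rot: [[-0.001, 1.0, 0.001], [1.0, 0.001, 0.0], [0.0, 0.001, -1.0]]
force: [1.0, 0.8, -0.9]
width: 0.0438
finger_force: 30.0
```

```bash
python3 o.py
```

```text
t 17.3167
ee_pos [0.4858 0.2962 0.0288]
joint_positions [0.5273 0.4866 1.8212 0.0001 0.833  0.5262]
force [ 0.9629  0.82   -0.8667]
ft_torque [-0.1148  0.0797  0.0308]
width 0.04377799920507848
finger_force 29.999771270086057
yaw 0.0010059269242341756
```

Emit:
{"fn": "servo_tool", "kwargs": {"plan": [{"dx": 0, "dy": 0, "dz": -0.01, "rx": 0, "ry": 0, "rz": 0, "jaw": 0.034}, {"dx": 0, "dy": 0, "dz": -0.015, "rx": 0, "ry": 0, "rz": 0, "jaw": 0.034}, {"dx": 0, "dy": 0, "dz": -0.015, "rx": 0, "ry": 0, "rz": 0, "jaw": 0.034}, {"dx": 0, "dy": 0, "dz": -0.015, "rx": 0, "ry": 0, "rz": 0, "jaw": 0.034}, {"dx": 0.01, "dy": 0.001, "dz": -0.005, "rx": 0, "ry": 0, "rz": 0, "jaw": 0.034}, {"dx": 0.02, "dy": 0.0025, "dz": 0, "rx": 0, "ry": 0, "rz": 0, "jaw": 0.034}, {"dx": 0.02, "dy": 0.0025, "dz": 0, "rx": 0, "ry": 0, "rz": 0, "jaw": 0.034}, {"dx": 0.02, "dy": 0.0025, "dz": 0, "rx": 0, "ry": 0, "rz": 0, "jaw": 0.034}, {"dx": 0.01, "dy": 0.001, "dz": 0, "rx": 0, "ry": 0, "rz": 0, "jaw": 0.034}, {"dx": 0, "dy": 0, "dz": 0, "rx": 0, "ry": 0, "rz": 0, "jaw": 0.034}, {"dx": 0, "dy": 0, "dz": 0, "rx": 0, "ry": 0, "rz": 0, "jaw": 0.034}]}}

```text
t: 18.23
ee_pos: [0.4945, 0.3761, 0.0879]
tool_rot: [[-0.002, 1.0, -0.001], [1.0, 0.002, -0.001], [-0.001, -0.001, -1.0]]
force: [0.5, 0.1, -1.9]
width: 0.0436
finger_force: 30.0
```

```bash
python3 o.py; python3 w.py w6
```

```text
t 18.2333
ee_pos [0.4945 0.3761 0.0879]
joint_positions [ 0.6319  0.4904  1.6283 -0.0004  1.0241  0.6299]
force [ 0.465   0.0823 -1.8521]
ft_torque [-0.1429  0.0552 -0.0733]
width 0.04355462524509711
finger_force 29.999887010199018
yaw 0.0021966217029856815
18.2333 [0.4945 0.3761 0.0879] [ 0.6319  0.4904  1.6283 -0.0004  1.0241  0.6299] 
 [[-0.0022  1.     -0.0009]
 [ 1.      0.0022 -0.0011]
 [-0.0011 -0.0009 -1.    ]] [ 0.465   0.0823 -1.8521] [-0.1429  0.0552 -0.0733]
```

View pics/w6.png

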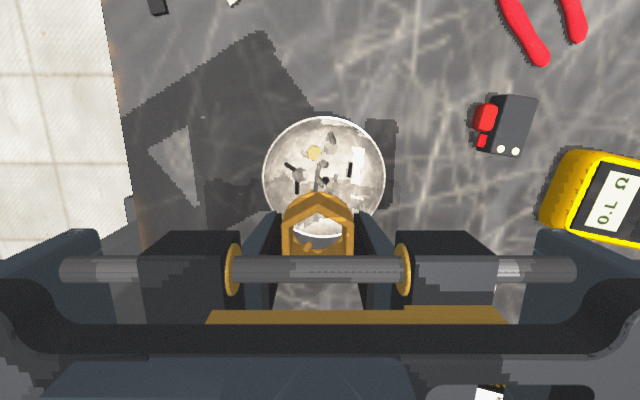

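The bowl rim spans columns 262–385 with its top at row 116. The held nut's flange arc peaks at (317,192). The nut is level.

Run:
```python
from h import *
q=np.load('w6.npz'); pose=(q['ee'],q['R']); im=q['p']
print('flange far edge', ray('wrist',(317.5,191.5),.068,pose)-[0,.0255,0], 'tcp',pose[0])
g=cv2.cvtColor(im,cv2.COLOR_BGR2GRAY); h=cv2.cvtColor(im,cv2.COLOR_BGR2HSV)
# rim edge: outermost strong gradient along rays from centre in px
pts=[]
for a in np.radians(np.arange(-170,-9,4)):
    r=np.arange(45,80); x=323.5+r*np.cos(a); y=177+r*np.sin(a)
    pr=cv2.remap(g,x[None].astype(np.float32),y[None].astype(np.float32),1)[0].astype(float)
    k=np.argmin(np.diff(cv2.GaussianBlur(pr[None],(3,1),0)[0])); pts.append((x[k],y[k]))
X=ray('wrist',np.array(pts),.027,pose)[:,:2]
def fit(X):
    A=np.c_[2*X,np.ones(len(X))]; s=np.linalg.lstsq(A,(X**2).sum(1),rcond=None)[0]; return s[:2],np.sqrt(s[2]+s[0]**2+s[1]**2)
for _ in range(4):
    c,r=fit(X); e=np.abs(np.linalg.norm(X-c,axis=1)-r); X=X[e<max(.0015,2*np.median(e))]
print('bowl',c,r,len(X))
```

```text
flange far edge [[0.4943 0.3749 0.068 ]] tcp [0.4945 0.3761 0.0879]
bowl [0.4992 0.3995] 0.04973702053509843 41
```

Emit:
{"fn": "servo_tool", "kwargs": {"plan": [{"dx": 0.0123, "dy": 0.0025, "dz": 0, "rx": 0, "ry": 0, "rz": 0, "jaw": 0.034}, {"dx": 0.0123, "dy": 0.0025, "dz": 0, "rx": 0, "ry": 0, "rz": 0, "jaw": 0.034}, {"dx": 0, "dy": 0, "dz": 0.01, "rx": 0, "ry": 0, "rz": 0, "jaw": 0.034}, {"dx": 0, "dy": 0, "dz": 0.015, "rx": 0, "ry": 0, "rz": 0, "jaw": 0.034}, {"dx": 0, "dy": 0, "dz": 0.01, "rx": 0, "ry": 0, "rz": 0, "jaw": 0.034}, {"dx": 0, "dy": 0, "dz": 0.01, "rx": 0, "ry": 0, "rz": 0, "jaw": 0.034}, {"dx": 0, "dy": 0, "dz": 0.005, "rx": 0, "ry": 0, "rz": 0, "jaw": 0.034}, {"dx": 0, "dy": 0, "dz": 0.003, "rx": 0, "ry": 0, "rz": 0, "jaw": 0.034}, {"dx": 0, "dy": 0, "dz": 0, "rx": 0, "ry": 0, "rz": 0, "jaw": 0.034}, {"dx": 0, "dy": 0, "dz": 0, "rx": 0, "ry": 0, "rz": 0, "jaw": 0.034}]}}

```text
t: 19.12
ee_pos: [0.5002, 0.4008, 0.0356]
tool_rot: [[-0.001, 1.0, 0.0], [1.0, 0.001, 0.0], [0.0, 0.0, -1.0]]
force: [0.2, -0.5, -1.4]
width: 0.0437
finger_force: 30.0
```

Emit:
{"fn": "servo_tool", "kwargs": {"plan": [{"dx": 0, "dy": -0.0006, "dz": 0.002, "rx": 0, "ry": 0, "rz": 0, "jaw": 0.034}, {"dx": 0, "dy": 0, "dz": 0.002, "rx": 0, "ry": 0, "rz": 0, "jaw": 0.034}, {"dx": 0, "dy": 0, "dz": 0.0015, "rx": 0, "ry": 0, "rz": 0, "jaw": 0.034}, {"dx": 0, "dy": 0, "dz": 0, "rx": 0, "ry": 0, "rz": 0, "jaw": 0.034}]}}

```text
t: 19.45
ee_pos: [0.4992, 0.4006, 0.0297]
tool_rot: [[-0.001, 1.0, -0.0], [1.0, 0.001, -0.0], [-0.0, -0.0, -1.0]]
force: [-0.0, -0.5, -0.7]
width: 0.0435
finger_force: 30.0
```

Emit:
{"fn": "servo_tool", "kwargs": {"plan": [{"dx": 0, "dy": 0, "dz": 0.001, "rx": 0, "ry": 0, "rz": 0, "jaw": 0.034}, {"dx": 0, "dy": 0, "dz": 0, "rx": 0, "ry": 0, "rz": 0, "jaw": 0.034}, {"dx": 0, "dy": 0, "dz": 0, "rx": 0, "ry": 0, "rz": 0, "jaw": 0.034}]}}

```text
t: 19.7
ee_pos: [0.4994, 0.4007, 0.0289]
tool_rot: [[-0.001, 1.0, 0.0], [1.0, 0.001, 0.0], [0.0, 0.0, -1.0]]
force: [0.2, -0.2, -1.3]
width: 0.0433
finger_force: 30.0
```

```bash
python3 o.py
```

```text
t 19.7
ee_pos [0.4994 0.4007 0.0289]
joint_positions [0.6582 0.577  1.6417 0.0001 0.9228 0.6571]
force [ 0.1993 -0.1867 -1.2523]
ft_torque [-0.1269  0.0528 -0.0155]
width 0.04327711916911702
finger_force 29.99972053861711
yaw 0.0010119934340088225
```

Emit:
{"fn": "servo_tool", "kwargs": {"plan": [{"dx": 0, "dy": 0, "dz": 0.0008, "rx": 0, "ry": 0, "rz": 0, "jaw": 0.034}, {"dx": 0, "dy": 0, "dz": 0.0007, "rx": 0, "ry": 0, "rz": 0, "jaw": 0.034}, {"dx": 0, "dy": 0, "dz": 0, "rx": 0, "ry": 0, "rz": 0, "jaw": 0.034}, {"dx": 0, "dy": 0, "dz": 0, "rx": 0, "ry": 0, "rz": 0, "jaw": 0.034}]}}

```text
t: 20.03
ee_pos: [0.4993, 0.4006, 0.0273]
tool_rot: [[-0.001, 1.0, -0.0], [1.0, 0.001, 0.0], [0.0, -0.0, -1.0]]
force: [-0.8, 0.2, -1.0]
width: 0.0438
finger_force: 30.0
```

Emit:
{"fn": "servo_tool", "kwargs": {"plan": [{"dx": 0, "dy": 0, "dz": 0.0005, "rx": 0, "ry": 0, "rz": 0, "jaw": 0.034}, {"dx": 0, "dy": 0, "dz": 0, "rx": 0, "ry": 0, "rz": 0, "jaw": 0.034}, {"dx": 0, "dy": 0, "dz": 0, "rx": 0, "ry": 0, "rz": 0, "jaw": 0.034}]}}

```text
t: 20.28
ee_pos: [0.4994, 0.4006, 0.0269]
tool_rot: [[-0.001, 1.0, 0.0], [1.0, 0.001, 0.0], [0.0, 0.0, -1.0]]
force: [-0.5, 0.5, -1.5]
width: 0.0436
finger_force: 30.0
```

Emit:
{"fn": "servo_tool", "kwargs": {"plan": [{"dx": 0, "dy": 0, "dz": 0.0005, "rx": 0, "ry": 0, "rz": 0, "jaw": 0.034}, {"dx": 0, "dy": 0, "dz": 0, "rx": 0, "ry": 0, "rz": 0, "jaw": 0.034}, {"dx": 0, "dy": 0, "dz": 0, "rx": 0, "ry": 0, "rz": 0, "jaw": 0.034}]}}

```text
t: 20.53
ee_pos: [0.4995, 0.4008, 0.0265]
tool_rot: [[-0.001, 1.0, 0.0], [1.0, 0.001, 0.0], [0.0, 0.0, -1.0]]
force: [0.8, -0.2, -0.7]
width: 0.0435
finger_force: 30.0
```

Emit:
{"fn": "servo_tool", "kwargs": {"plan": [{"dx": 0, "dy": 0, "dz": 0.0004, "rx": 0, "ry": 0, "rz": 0, "jaw": 0.034}, {"dx": 0, "dy": 0, "dz": 0, "rx": 0, "ry": 0, "rz": 0, "jaw": 0.034}, {"dx": 0, "dy": 0, "dz": 0, "rx": 0, "ry": 0, "rz": 0, "jaw": 0.034}]}}

```text
t: 20.78
ee_pos: [0.4995, 0.4008, 0.0265]
tool_rot: [[-0.001, 1.0, 0.0], [1.0, 0.001, 0.0], [0.0, 0.0, -1.0]]
force: [-1.2, -0.5, 3.9]
width: 0.0438
finger_force: 30.0
```

Emit:
{"fn": "servo_tool", "kwargs": {"plan": [{"dx": 0, "dy": 0, "dz": 0, "rx": 0, "ry": 0, "rz": 0, "jaw": 0.0455}, {"dx": 0, "dy": 0, "dz": 0, "rx": 0, "ry": 0, "rz": 0, "jaw": 0.047}, {"dx": 0, "dy": 0, "dz": 0, "rx": 0, "ry": 0, "rz": 0, "jaw": 0.047}, {"dx": 0, "dy": 0, "dz": -0.001, "rx": 0, "ry": 0, "rz": 0, "jaw": 0.047}, {"dx": 0, "dy": 0, "dz": -0.002, "rx": 0, "ry": 0, "rz": 0, "jaw": 0.048}, {"dx": 0, "dy": 0, "dz": -0.003, "rx": 0, "ry": 0, "rz": 0, "jaw": 0.05}, {"dx": 0, "dy": 0, "dz": -0.01, "rx": 0, "ry": 0, "rz": 0, "jaw": 0.055}, {"dx": 0, "dy": 0, "dz": -0.02, "rx": 0, "ry": 0, "rz": 0, "jaw": 0.06}, {"dx": 0, "dy": 0, "dz": -0.025, "rx": 0, "ry": 0, "rz": 0, "jaw": 0.06}, {"dx": 0, "dy": 0, "dz": -0.03, "rx": 0, "ry": 0, "rz": 0, "jaw": 0.06}, {"dx": 0, "dy": 0, "dz": -0.03, "rx": 0, "ry": 0, "rz": 0, "jaw": 0.06}, {"dx": 0, "dy": 0, "dz": 0, "rx": 0, "ry": 0, "rz": 0, "jaw": 0.06}]}}

```text
t: 21.78
ee_pos: [0.5025, 0.4031, 0.1549]
tool_rot: [[-0.001, 1.0, 0.011], [1.0, 0.001, 0.009], [0.009, 0.011, -1.0]]
force: [0.7, 1.2, 0.7]
width: 0.0601
finger_force: 0.0
```

Emit:
{"fn": "servo_tool", "kwargs": {"plan": [{"dx": 0, "dy": 0, "dz": 0, "rx": 0, "ry": 0, "rz": 0, "jaw": 0.08}, {"dx": 0, "dy": 0, "dz": 0, "rx": 0, "ry": 0, "rz": 0, "jaw": 0.08}, {"dx": 0, "dy": 0, "dz": 0, "rx": 0, "ry": 0, "rz": 0, "jaw": 0.08}]}}

```text
t: 22.03
ee_pos: [0.4986, 0.4, 0.1458]
tool_rot: [[-0.001, 1.0, -0.002], [1.0, 0.001, -0.002], [-0.002, -0.002, -1.0]]
force: [-0.4, 0.3, -0.3]
width: 0.0769
finger_force: 0.0
```

```bash
python3 o.py; python3 w.py w7
```

```text
t 22.0333
ee_pos [0.4986 0.4    0.1458]
joint_positions [0.6581 0.4672 1.5079 0.     1.169  0.6571]
force [-0.3629  0.2996 -0.3339]
ft_torque [-0.1459  0.041  -0.0052]
width 0.076876098806898
finger_force 0.0
yaw 0.0010036308341209966
22.0333 [0.4986 0.4    0.1458] [0.6581 0.4672 1.5079 0.     1.169  0.6571] 
 [[-0.001   1.     -0.002 ]
 [ 1.      0.001  -0.0015]
 [-0.0015 -0.002  -1.    ]] [-0.3629  0.2996 -0.3339] [-0.1459  0.041  -0.0052]
```

View pics/w7.png

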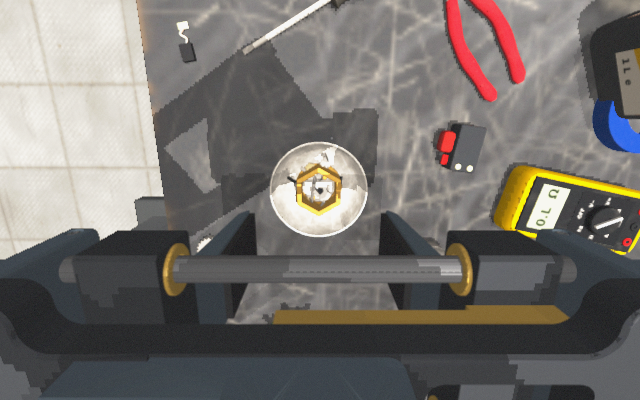

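The nut sits flat and centred in the bowl at (319,190), and the open gripper is clear of everything. I'm handing the job in.

```bash
python3 -c "
from rig import ctrl
print(ctrl.close_job())"
```

```text
the job is handed in; nothing more can be done
None
```

The brass nut is undone clockwise to its stop, lifted off the shaft and lying flat in the front steel bowl; the job is handed in at about 22 s, with no verdict shown.

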